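# Set the hammer-head bolt for the drill vise

## Task

Fit the hold-down bolt for the drill vise: lower the hammer-head bolt, head first and lined up, into the drill press table's T-slot in front of the vise, turn it a quarter turn so that its head lies across under the slot's lips, and tug it gently upwards to feel that it has caught. Then slide it along the slot into the open notch of the vise's toe until its shank rests against the end of the notch, and let go. Do not force anything, and leave the vise and the other things where they are.

Things in the scene. Friction and masses are not known exactly. Their poses are not given: they have to be found in the camera images.
- bolt: loose steel hammer-head bolt, 118 mm long, 0.27 kg, head down in a pocket of the oak rack. Origin: centre of the head's underside. Head 30.5 mm (x) by 16 (y) by 10 thick, two opposite corners rounded so that under the lips it turns freely clockwise (seen from above), its square corners stopping it about 10 degrees past the quarter turn; the other way they stop it about 10 degrees short. Round shank 16 mm across.
- bolt_mid (a point): the bolt's centre, on its axis, 60 mm above the head's underside. z points up along the shank, x along the head's long side. A hex nut, locked on the thread, is the place to grip: 24 mm across flats, its corners 27.7, 16 high, its centre 44 mm above this point, the shank ending 14 mm above that; two of its flats face +x and -x, the others are at 60 degree steps.
- press: bench drill press, fixed, its back to the robot. Origin: at bench height below the middle of its flat iron work table, which is swung out to the side, clear of the press's head: 360 mm (x) by 300 (y), its top 140 mm above the bench, with two open-ended T-slots along x, 75 mm either side of the middle. The column, 80 mm thick, stands 260 mm from the origin to -y.
- slot_end (a point): in the table's top surface, on the middle line of the table's left (+y) T-slot, the one farther from the column, at the slot's open end on the robot side. x points along the slot to the vise, z up. Slot mouth 18 mm wide with 2 mm chamfers; under its thick lips the slot widens to 33 mm; its floor is 32 mm below the table top. A head that stands on the floor, or up to 3 mm above it, is clear of the lips; how high it must be drawn to meet them has to be felt.
- vise: low drill vise, 3.6 kg, standing loose on the table astride the T-slot with its length along it, 205 mm long without its screw (which adds 50 at the far end), 90 wide, 50 high. Origin: underside, 125 mm from the toe's edge. Its toe, a flat 14 mm thick plate, points to the robot (-x) and is notched on the slot's middle line; pushed hard, the vise shifts.
- vise_seat (a point): in the open notch of the vise's toe, 7 mm above the table: where the bolt's axis is when its shank rests against the notch's end. The notch is 18 mm wide, runs along x and is open to -x: its mouth, the toe's edge, is 32 mm from here and its flat end 8 mm. The fixed jaw, 50 mm high, begins 41 mm from here to +x.
- rack: oak bolt rack, fixed, 130 mm (x) by 75 by 32 high. Origin: centre of its underside. The bolt's head stands 14 mm deep in an oblong pocket 33 by 18.5 mm, 30 mm from the centre to -x, with its long side along the rack's x. A headed bolt and a step block at the +x end stay in it.
- spacer: bystander: square aluminium spacer block, 50 by 50 by 30 mm high, loose on the press table. Origin: centre of its underside.
- tin: bystander: closed flat tin of drill bits, 117 by 67 by 26 mm high, loose on the bench. Origin: centre of its underside.
- tap_wrench: bystander: steel tap wrench, 220 mm long (x), 26 wide, 15 high, loose on the bench. Origin: underside of its middle.
There are look-alikes about, which are no part of the job. Leave any red look-alike of the bolt alone.

How it is judged:
By the outcome, as a careful person would: the job done as asked, in the order asked, and still so for the second after the job is handed in, with the robot touching nothing.
It also fails if it takes over 72 s, if anything falls off the work surface, if the arm or the gripper's body presses on something with over 40 N, if the wrist force passes 120 N, or if a joint passes its speed limit or range.

## Robot

A 6-joint arm with a two-finger parallel gripper is mounted at the origin on the work surface. World frame = base frame: x ahead of the robot, y to its left, z up, the work surface at z = 0. Lengths are in m, angles in rad, forces in N, time in s.
With the tool pointing down it reaches from about 0.35 to 0.775 m from the base axis. Payload 7.3 kg.
Tool frame: the origin (TCP) lies midway between the tips of the shut fingers; the grasp point (between the pads) lies 19 mm behind it (manip.tcp_to_grasp is the distance from the TCP to the grasp point, in m); z points along the fingers, x is the direction in which the jaws open and shut, and the axes are right-handed (so a half turn about z gives the same grasp; the last joint's range is limited). The gripper opens to 92 mm and grips with 3 to 60 N. Pads are 19 mm wide; open, the fingers measure 130 mm over their backs; the gripper's body (75 mm by 190 mm) begins 47 mm behind the grasp point.
Start: joints at [1.201, 0.342, 1.524, -0, 1.275, -0.146], TCP at [0.117, 0.512, 0.202] pointing down, gripper open.
Joint ranges: [-2.53, 2.53], [-0.77, 2.02], [0.04, 2.7], [-1, 4.14], [0.28, 2.66], [-3.11, 3.11]. Speed limits (rad/s): [2.57, 2.57, 3.14, 3.14, 3.14, 3.14].

## Interface

Orientations are given as a unit quaternion [w, x, y, z].
In Python, from station import monitor, viewer, manip gives the robot as it stands. The module is installed in compiled form; this text tells all that it offers.
- The arm moves only by the tool drive_tool, never from a script. Its argument "rows" is a list of rows, each an object of numbers: "fingers": the opening, from -1 (shut) to 1 (fully open); "tx", "ty", "tz": the shift along the tool's x, y, z in cm; "turn": the turn about the tool's z in rad. A call has 1 to 5 rows; each row is the pose to reach, as a shift and turn from the pose commanded when the call began, along the tool's axes at that moment; what a row does not reach only later rows make up. A row lasts 1/8 s, in which the tool goes at most 62.5 mm and 10.7 degrees, less where a joint would pass 70% of its speed; a pose out of reach is approached as far as the arm can. A call with a gripper value outside its range is refused whole. The fingers move at their own pace and stop on an object; the grip force is fixed at half the most. Time passes only in rows, so rows that repeat a pose let the fingers close. It gives the time, the measured TCP pose, the force and the opening at its end, in the units of the state.
- monitor.get_obs(): the state, without advancing time (a new reading comes with each control period).
- viewer.camera(name): name is "scene" or "top" or "wrist"; returns a dict with "pixels" (384x512x3 uint8, red, green, blue), "range_z" (384x512 float32, m along the optical axis (not along the pixel's ray), 0 where there is no reading), "K" (3x3 intrinsics, pixels), "xyz" and "orientation" of the camera in the world. Camera axes: x right, y up, looking along -z (the intrinsics and any distortion apply to the point x, -y, -z); pixel columns grow to the right and rows downward; lengths in m; the calibration is good to about 2 mm. A picture is of the moment at which its call begins.
- manip.sign_off(): hands the job in, once; it reports no verdict.
The state is a dict: "clock": time; "joints": joint angles; "joint_vel": joint speeds; "joint_torque": joint torques, N m; "tool_pos": TCP position; "orientation": TCP orientation; "ft_force": force on the tool from outside, world axes, zero at the start; "torque": the same for the moment, N m; "gripper_width": finger opening in m.
Only numpy, scipy, OpenCV 4.12 (cv2) and the standard library are available. Lean on these libraries where they do the work, as an engineer would, in place of code of your own. Each camera call takes 0.05 s, during which the arm holds its last target.

## Working session

There is one attempt and no reset: what is moved stays moved. The work goes in short steps, Python scripts to look and compute and a tool call to move; the robot and the scene stay as the last step left them, time stands still between calls to the robot, and variables do not carry over. Pictures are saved under pics/ and viewed, and the job is handed in when it is done.

Besides the shell and the picture viewer there is one more tool, called after "Call:" by a JSON object that holds its "name" and its "arguments". drive_tool: Moves the arm, as the interface text tells. Its arguments: {"type":"object","properties":{"rows":{"type":"array"}},"required":["rows"]}

```bash
mkdir -p pics; cat > h.py <<'E'
import numpy as np,cv2
from scipy.spatial.transform import Rotation as R
from station import monitor,viewer,manip
def Rq(q): return R.from_quat([q[1],q[2],q[3],q[0]]).as_matrix()
def cam(n,name=None):
    c=viewer.camera(n)
    if name: cv2.imwrite('pics/'+name,c['pixels'][:,:,::-1]); np.savez('pics/'+name+'.npz',**{k:v for k,v in c.items()})
    return c
def ray(c,u,v):
    K=c['K'];d=np.array([(u-K[0,2])/K[0,0],-(v-K[1,2])/K[1,1],-1.]);return np.array(c['xyz']),Rq(c['orientation'])@d
def onz(c,u,v,z):
    o,d=ray(c,u,v);return o+d*(z-o[2])/d[2]
def cloud(c):
    K=c['K'];h,w=c['range_z'].shape;u,v=np.meshgrid(np.arange(w),np.arange(h));r=c['range_z']
    p=np.stack([(u-K[0,2])/K[0,0]*r,-(v-K[1,2])/K[1,1]*r,-r],-1)
    return p@Rq(c['orientation']).T+np.array(c['xyz'])
E
python3 - <<'E'
from h import *
np.set_printoptions(precision=4,suppress=True)
for n in ['scene','top','wrist']:
    c=cam(n,n+'0.png');print(n,c['K'],c['xyz'],c['orientation'],[k for k in c])
o=monitor.get_obs();print(o,manip.tcp_to_grasp)
E
```

```text
scene [[373.5232   0.     259.5209]
 [  0.     373.5232 193.1851]
 [  0.       0.       1.    ]] [0.8806 0.5439 0.7787] [0.2657 0.1095 0.3816 0.8786] ['pixels', 'range_z', 'K', 'xyz', 'orientation']
top [[405.1556   0.     254.5533]
 [  0.     405.1556 193.8345]
 [  0.       0.       1.    ]] [ 0.4393 -0.0442  1.2768] [ 0.7134  0.0346 -0.0252 -0.6994] ['pixels', 'range_z', 'K', 'xyz', 'orientation']
wrist [[294.6012   0.     258.9671]
 [  0.     294.6012 187.5365]
 [  0.       0.       1.    ]] [0.0382 0.5299 0.3821] [ 0.7726 -0.1187 -0.0934  0.6167] ['pixels', 'range_z', 'K', 'xyz', 'orientation']
{'clock': 0.15, 'joints': array([ 1.201 ,  0.3426,  1.5248,  0.    ,  1.2754, -0.146 ]), 'joint_vel': array([ 0.0011, -0.0015, -0.0037,  0.0012, -0.001 ,  0.0002]), 'joint_torque': array([  0.0012, -43.1467, -24.4351,   0.0719,   0.0538,  -0.0001]), 'tool_pos': array([0.1164, 0.5116, 0.2014]), 'orientation': array([ 0.0003,  0.7816,  0.6237, -0.0005]), 'ft_force': array([ 0.7698, -0.3475,  0.2323]), 'torque': array([-0.0619, -0.0189, -0.0075]), 'gripper_width': 0.0920732581193993} 0.0188
```

View pics/scene0.png

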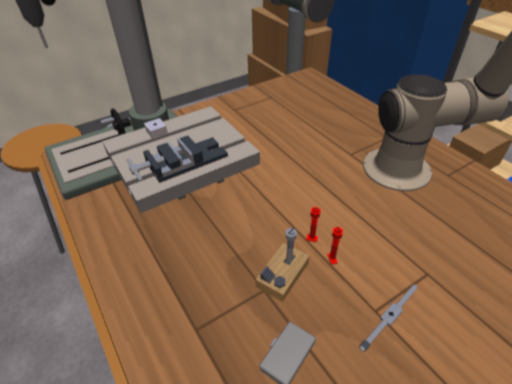

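View pics/top0.png

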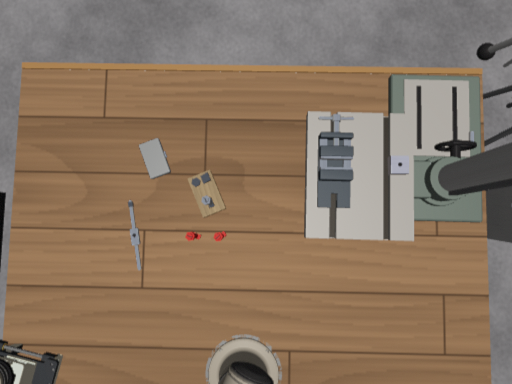

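View pics/wrist0.png

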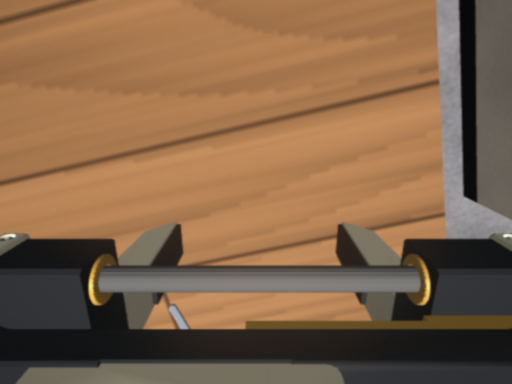

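Candidates: grey bolt in the rack (scene 290,240; top 208,201), which fits the description. The others are two red look-alikes (scene 314,222 and 336,243; top 193,236 and 220,236) and the headed bolt lying in the rack's +x end (scene 267,272). Now a close crop.

```bash
python3 - <<'E'
import cv2
a=cv2.imread('pics/scene0.png');b=cv2.imread('pics/top0.png')
cv2.imwrite('pics/c1.png',cv2.hconcat([cv2.resize(a[215:305,240:320],(400,450),interpolation=2),cv2.resize(b[160:227,178:238],(400,450),interpolation=2)]))
cv2.imwrite('pics/c2.png',cv2.resize(b[105:245,295:420],(536,600),interpolation=2))
E
```

```text
(no output)
```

View pics/c1.png

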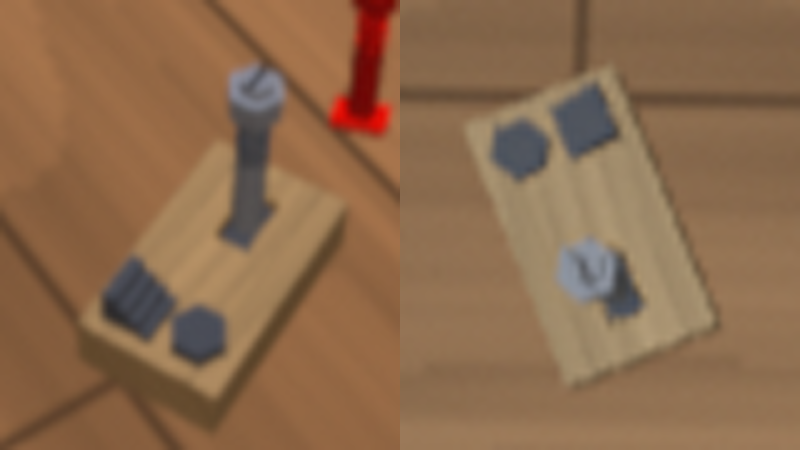

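View pics/c2.png

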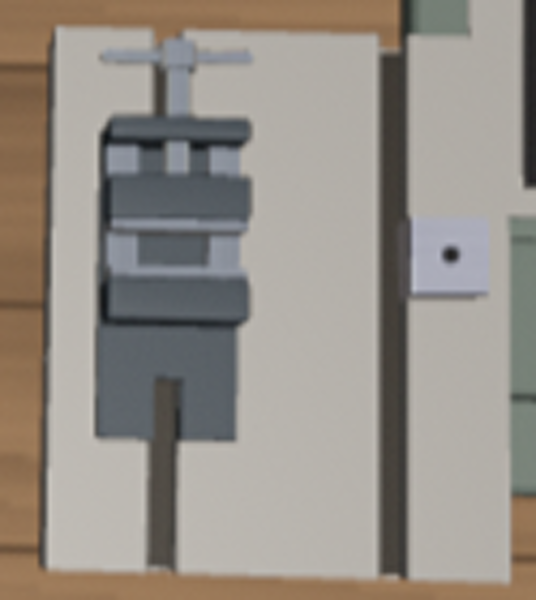

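The crop shows the grey bolt upright in the rack's -x pocket, nut on top (top crop 588,268). The vise toe notch is at (165,380)–(165,437) in the second crop and the slot runs down to its open end at (162,570).

```bash
cat > m1.py <<'E'
from h import *
np.set_printoptions(precision=4,suppress=True)
c=dict(np.load('pics/top0.png.npz'));s=dict(np.load('pics/scene0.png.npz'))
f=lambda u,v:(178+u*.15,160+v*67/450)
g=lambda u,v:(295+u*125/536,105+v*140/600)
print('nut top',onz(c,*f(588,268),.132))
print('rack corners',[onz(c,*f(*p),.032)[:2] for p in [(465,123),(612,65),(718,326),(568,387)]] ) # right half offset fixed below
f=lambda u,v:(178+(u-400)*.15,160+v*67/450)
print('nut top',onz(c,*f(588,268),.132))
rc=np.array([onz(c,*f(*p),.032)[:2] for p in [(465,123),(612,65),(718,326),(568,387)]]);print('rack',rc,rc.mean(0))
d=(rc[0]+rc[1]-rc[2]-rc[3])/2;print(d,np.degrees(np.arctan2(d[1],d[0])))
ctr=rc.mean(0);print('pocket',ctr-d/np.linalg.norm(d)*.03)
L=[onz(c,*g(*p),.14)[:2] for p in [(149,568),(175,568),(149,450),(179,450)]];print('slot',L)
print('notch end',onz(c,*g(155,380),.154)[:2],onz(c,*g(182,380),.154)[:2],'toe',onz(c,*g(96,437),.154)[:2],onz(c,*g(235,438),.154)[:2])
T=[onz(c,*g(*p),.14)[:2] for p in [(43,568),(512,582),(55,28)]];print('table',T)
P=cloud(c)
print('z table',np.median(P[225:235,310:325,2]),'depth nut',P[198:203,205:209,2])
P=cloud(s);m=(P[...,2]>.112)&(P[...,2]<.15)
m[:, :280]=0;m[:,300:]=0;m[:225]=0;m[250:]=0
q=P[m];print('scene nut',q.mean(0),q.min(0),q.max(0),len(q))
E
python3 m1.py
```

```text
nut top [ 0.5197 -0.0612  0.132 ]
rack corners [array([ 0.5926, -0.0044]), array([ 0.6208, -0.0722]), array([ 0.5013, -0.123 ]), array([ 0.4721, -0.0545])]
nut top [0.5164 0.1089 0.132 ]
rack [[0.5891 0.1816]
 [0.6173 0.114 ]
 [0.4977 0.0614]
 [0.4684 0.1298]] [0.5431 0.1217]
[0.1202 0.0522] 23.465453380533834
pocket [0.5156 0.1097]
slot [array([ 0.4176, -0.2398]), array([ 0.4179, -0.2567]), array([ 0.4943, -0.2395]), array([ 0.4947, -0.259 ])]
notch end [ 0.539  -0.2407] [ 0.5393 -0.2582] toe [ 0.5013 -0.2029] [ 0.5024 -0.2924]
table [array([ 0.4162, -0.1711]), array([ 0.4134, -0.4742]), array([ 0.7748, -0.1756])]
z table 0.14025429789957278 depth nut [[0.1372 0.14   0.1345 0.1321]
 [0.1345 0.1332 0.1372 0.1304]
 [0.1367 0.1341 0.1335 0.1325]
 [0.1378 0.1351 0.1373 0.1325]
 [0.1325 0.1317 0.134  0.129 ]]
scene nut [0.5224 0.1173 0.1292] [0.5059 0.1009 0.1125] [0.5325 0.1267 0.1386] 121
```

```bash
python3 - <<'E'
from h import *
np.set_printoptions(precision=3,suppress=True)
for n in ['scene','top']:
    c=dict(np.load(f'pics/{n}0.png.npz'));P=cloud(c);a=c['pixels'].astype(int)
    m=((a[...,0]>120)&(a[...,1]<60)&(a[...,2]<60)).astype(np.uint8)
    k,l,st,ce=cv2.connectedComponentsWithStats(m)
    for i in range(1,k):
        if st[i,4]>15:
            q=P[l==i];print(n,st[i],q.min(0),q.max(0),np.median(q,0))
E
```

```text
scene [311 207   9   9  64] [0.405 0.067 0.107] [0.881 0.544 0.779] [0.42  0.081 0.114]
scene [311 217   8  10  49] [0.412 0.074 0.06 ] [0.881 0.544 0.779] [0.421 0.084 0.081]
scene [332 227  11  10  74] [0.405 0.146 0.106] [0.428 0.171 0.12 ] [0.419 0.161 0.114]
scene [306 234  12   8  59] [0.404 0.059 0.001] [0.881 0.544 0.779] [0.421 0.081 0.01 ]
scene [332 238   8  10  54] [0.413 0.155 0.061] [0.881 0.544 0.779] [0.422 0.163 0.078]
scene [328 252   9  12  56] [0.412 0.143 0.002] [0.428 0.173 0.031] [0.421 0.165 0.011]
top [188 232   7   7  29] [ 0.407 -0.044  0.01 ] [0.439 0.163 1.277] [0.419 0.15  0.114]
top [217 233   7   7  21] [0.406 0.063 0.009] [0.423 0.077 0.12 ] [0.416 0.069 0.112]
```

```bash
cat > go.py <<'E'
import sys
from h import *
def go(x,y,z,yaw):
    o=monitor.get_obs();M=Rq(o['orientation']);d=M.T@(np.array([x,y,z])-o['tool_pos'])
    cur=np.degrees(np.arctan2(M[1,0],M[0,0]));t=(cur-yaw+180)%360-180
    print('clk %.2f tx %.2f ty %.2f tz %.2f turn %.4f'%(o['clock'],*(d*100),np.radians(t)),'yaw %.2f tilt'%cur,M[:2,2].round(4),'pos',o['tool_pos'].round(4),'F',o['ft_force'].round(2),'T',o['torque'].round(3),'w %.4f'%o['gripper_width'],'j',o['joints'].round(3))
if __name__=='__main__': go(*map(float,sys.argv[1:]))
E
python3 go.py .488 .174 .25 23.5
```

```text
clk 0.15 tx -24.68 ty 43.73 tz -4.84 turn 0.9368 yaw 77.18 tilt [-0.0004 -0.0011] pos [0.1164 0.5116 0.2014] F [ 0.77 -0.35  0.23] T [-0.062 -0.019 -0.007] w 0.0921 j [ 1.201  0.343  1.525  0.     1.275 -0.146]
```

Call:
{"name": "drive_tool", "arguments": {"rows": [{"fingers":0.3,"tx":-24.7,"ty":43.7,"tz":-4.9,"turn":0.937},{"fingers":0.3,"tx":-24.7,"ty":43.7,"tz":-4.9,"turn":0.937},{"fingers":0.3,"tx":-24.7,"ty":43.7,"tz":-4.9,"turn":0.937},{"fingers":0.3,"tx":-24.7,"ty":43.7,"tz":-4.9,"turn":0.937},{"fingers":0.3,"tx":-24.7,"ty":43.7,"tz":-4.9,"turn":0.937}]}}

```text
clock: 0.78
tool_pos: [0.3477, 0.3011, 0.2325]
orientation: [-0.0, 0.98, 0.201, 0.0]
ft_force: [1.2, 0.9, -0.3]
gripper_width: 0.0598
```

```bash
python3 go.py .488 .174 .25 23.5
```

```text
clk 0.78 tx 7.91 ty 17.20 tz -1.76 turn -0.0062 yaw 23.15 tilt [0.0001 0.0002] pos [0.3477 0.3011 0.2325] F [ 1.18  0.91 -0.31] T [-0.031  0.003 -0.007] w 0.0598 j [0.547 0.197 1.638 0.    1.307 0.143]
```

Call:
{"name": "drive_tool", "arguments": {"rows": [{"fingers":0.3,"tx":7.9,"ty":17.2,"tz":-1.8,"turn":-0.006},{"fingers":0.3,"tx":7.9,"ty":17.2,"tz":-1.8,"turn":-0.006},{"fingers":0.3,"tx":7.9,"ty":17.2,"tz":-1.8,"turn":-0.006},{"fingers":0.3,"tx":7.9,"ty":17.2,"tz":-1.8,"turn":-0.006},{"fingers":0.3,"tx":7.9,"ty":17.2,"tz":-1.8,"turn":-0.006}]}}

```text
clock: 1.4
tool_pos: [0.487, 0.1764, 0.2498]
orientation: [-0.0, 0.979, 0.206, -0.001]
ft_force: [-0.0, 0.1, -0.3]
gripper_width: 0.0596
```

```bash
python3 go.py .488 .174 .25 23.5; python3 -c "
from h import *
cam('wrist','w1.png')"
```

```text
clk 1.40 tx -0.01 ty 0.26 tz -0.02 turn 0.0050 yaw 23.78 tilt [-0.0015  0.0002] pos [0.487  0.1764 0.2498] F [-0.04  0.08 -0.31] T [-0.044 -0.003 -0.002] w 0.0596 j [ 1.990e-01  2.960e-01  1.456e+00  1.000e-03  1.390e+00 -2.160e-01]
```

View pics/w1.png

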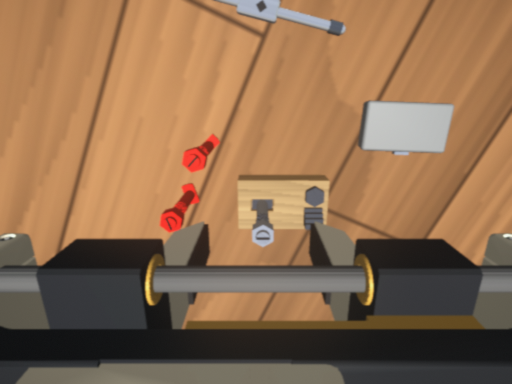

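The wrist view shows the rack at (283,203), the nut at (262,235) with head pocket at (262,212), and the red bolts at left (195,158),(172,218).

```bash
python3 - <<'E'
from h import *
np.set_printoptions(precision=4,suppress=True)
a=cv2.imread('pics/w1.png')
cv2.imwrite('pics/c3.png',cv2.resize(a[170:250,230:335],(788,600),interpolation=2))
c=dict(np.load('pics/w1.png.npz'))
print(c['xyz'])
E
```

```text
[0.4553 0.2505 0.4306]
```

View pics/c3.png

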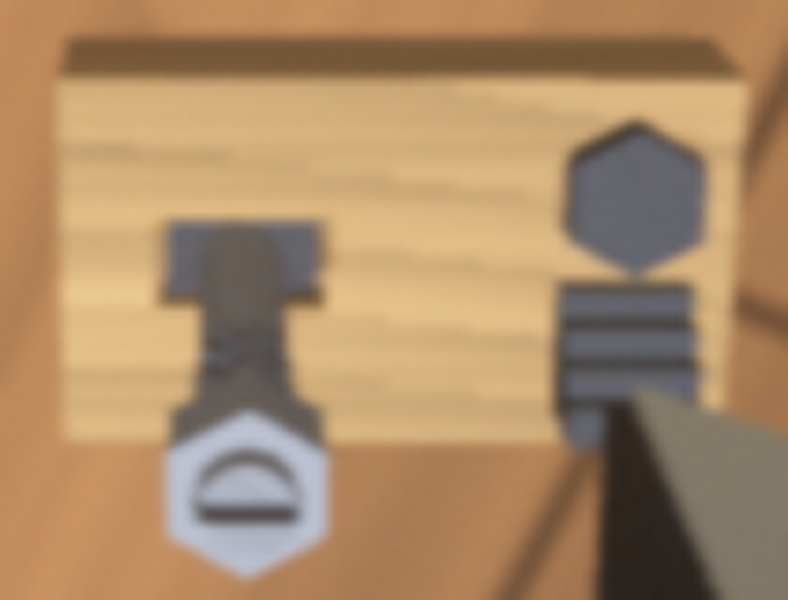

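```bash
python3 - <<'E'
from h import *
np.set_printoptions(precision=4,suppress=True)
c=dict(np.load('pics/w1.png.npz'))
f=lambda u,v:(230+(u+.5)/7.505-.5,170+(v+.5)/7.5-.5)
print('nut',onz(c,*f(247,495),.130))
H=[onz(c,*f(*p),.130)[:2] for p in [(167,452),(167,535),(328,452),(328,535)]]
for a,b in ((0,1),(2,3)): d=H[a]-H[b];print('flat dir-90',np.degrees(np.arctan2(d[1],d[0]))-90)
d=(H[2]+H[3]-H[0]-H[1])/2;print(np.linalg.norm(d),np.degrees(np.arctan2(d[1],d[0])))
A=onz(c,*f(58,76),.032);B=onz(c,*f(747,79),.032);C=onz(c,*f(65,440),.032)
d=B-A;print('rack edge',np.degrees(np.arctan2(d[1],d[0])),np.linalg.norm(d), np.linalg.norm(C-A))
x=d/np.linalg.norm(d);y=(C-A)/np.linalg.norm(C-A);print('pocket exp',A+x*.035+y*.0375)
k=[onz(c,*f(*p),.032)[:2] for p in [(163,222),(323,222),(163,300),(323,300)]];print('pocket vis',np.mean(k,0))
E
```

```text
nut [0.5194 0.1142 0.13  ]
flat dir-90 23.37578366090679
flat dir-90 24.619711727156627
0.02415678576790638 23.819740451561238
rack edge 23.547605309922492 0.12907731361701283 0.07470799134098692
pocket exp [0.5197 0.1143 0.032 ]
pocket vis [0.5194 0.1148]
```

```bash
python3 go.py .5195 .1143 .105 23.6
```

```text
clk 1.45 tx 0.49 ty 7.08 tz 14.49 turn 0.0046 yaw 23.86 tilt [-0.0013  0.0003] pos [0.4866 0.177  0.2499] F [-0.21  0.47  0.05] T [-0.078  0.03   0.006] w 0.0597 j [ 2.000e-01  2.960e-01  1.457e+00  1.000e-03  1.390e+00 -2.160e-01]
```

Call:
{"name": "drive_tool", "arguments": {"rows": [{"fingers":0.3,"tx":0.5,"ty":7.1,"tz":4.0,"turn":0.004},{"fingers":0.3,"tx":0.5,"ty":7.1,"tz":4.0,"turn":0.004},{"fingers":0.3,"tx":0.5,"ty":7.1,"tz":9.0,"turn":0.004},{"fingers":0.3,"tx":0.5,"ty":7.1,"tz":9.0,"turn":0.004}]}}

```text
clock: 1.95
tool_pos: [0.5178, 0.1144, 0.1578]
orientation: [-0.001, 0.979, 0.205, -0.004]
ft_force: [0.6, 0.0, -0.2]
gripper_width: 0.0594
```

```bash
python3 go.py .5195 .1143 .105 23.6; python3 -c "
from h import *
cam('wrist','w2.png');cam('scene','s2.png')
a=cv2.imread('pics/s2.png')[180:300,230:350];b=cv2.imread('pics/w2.png')[150:330,160:370]
cv2.imwrite('pics/c4.png',cv2.hconcat([cv2.resize(a,(400,400)),cv2.resize(b,(400,400))]))"
```

```text
clk 1.95 tx 0.19 ty 0.09 tz 5.28 turn 0.0012 yaw 23.67 tilt [-0.0076 -0.    ] pos [0.5178 0.1144 0.1578] F [ 0.57  0.05 -0.24] T [-0.042  0.027  0.005] w 0.0594 j [ 7.200e-02  3.960e-01  1.571e+00  1.000e-03  1.182e+00 -3.410e-01]
```

View pics/c4.png

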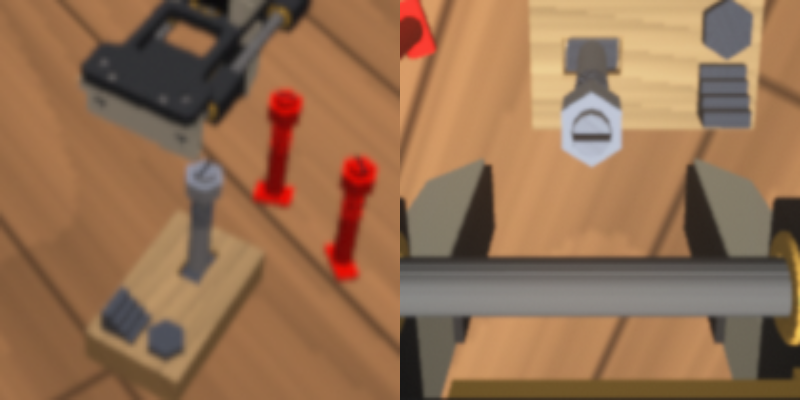

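The scene crop shows the nut below the gripper; the wrist crop shows the nut at (591,128), centred between the finger tips (485,165) and (695,165). Check the position once more.

```bash
python3 - <<'E'
from h import *
c=dict(np.load('pics/w2.png.npz'))
print(onz(c,160+191.5*210/400,150+128*.45,.130))
E
python3 go.py .5195 .1143 .105 23.6
```

```text
[0.51951631 0.11465161 0.13      ]
clk 2.05 tx -0.13 ty -0.03 tz 5.66 turn 0.0015 yaw 23.69 tilt [0.0007 0.0004] pos [0.5208 0.1145 0.1616] F [-0.44 -0.65 -0.42] T [-0.036  0.036 -0.007] w 0.0599 j [ 0.072  0.392  1.565  0.     1.183 -0.341]
```

Call:
{"name": "drive_tool", "arguments": {"rows": [{"fingers":0.3,"tx":0.0,"ty":0.0,"tz":3.0},{"fingers":0.3,"tx":0.0,"ty":0.0,"tz":5.5},{"fingers":0.3,"tx":0.0,"ty":0.0,"tz":5.5},{"fingers":0.3,"tx":0.0,"ty":0.0,"tz":5.5}]}}

```text
validation failed for argument at $.ro...
```

```bash
python3 go.py .5195 .1145 .105 23.6
```

```text
clk 2.05 tx -0.13 ty -0.05 tz 5.66 turn 0.0015 yaw 23.69 tilt [0.0007 0.0004] pos [0.5208 0.1145 0.1616] F [-0.44 -0.65 -0.42] T [-0.036  0.036 -0.007] w 0.0599 j [ 0.072  0.392  1.565  0.     1.183 -0.341]
```

Turn is required.

Call:
{"name": "drive_tool", "arguments": {"rows": [{"fingers":0.3,"tx":0,"ty":0,"tz":3.0,"turn":0},{"fingers":0.3,"tx":0,"ty":0,"tz":5.5,"turn":0},{"fingers":0.3,"tx":0,"ty":0,"tz":5.5,"turn":0},{"fingers":0.3,"tx":0,"ty":0,"tz":5.5,"turn":0},{"fingers":0.3,"tx":0,"ty":0,"tz":5.5,"turn":0}]}}

```text
clock: 2.68
tool_pos: [0.5218, 0.1137, 0.107]
orientation: [0.0, 0.979, 0.205, 0.002]
ft_force: [0.6, 0.0, 0.8]
gripper_width: 0.0598
```

```bash
python3 go.py .5195 .1145 .105 23.6
```

```text
clk 2.67 tx -0.18 ty -0.17 tz 0.20 turn 0.0004 yaw 23.62 tilt [0.0031 0.0004] pos [0.5218 0.1137 0.107 ] F [0.65 0.04 0.77] T [-0.06   0.038  0.037] w 0.0598 j [ 0.071  0.451  1.638  0.     1.049 -0.341]
```

Call:
{"name": "drive_tool", "arguments": {"rows": [{"fingers":0.3,"tx":-0.1,"ty":-0.1,"tz":0.1,"turn":0},{"fingers":-1,"tx":-0.1,"ty":-0.1,"tz":0.1,"turn":0},{"fingers":-1,"tx":-0.1,"ty":-0.1,"tz":0.1,"turn":0},{"fingers":-1,"tx":-0.1,"ty":-0.1,"tz":0.1,"turn":0},{"fingers":-1,"tx":-0.1,"ty":-0.1,"tz":0.1,"turn":0}]}}

```text
clock: 3.3
tool_pos: [0.5195, 0.1139, 0.1042]
orientation: [-0.0, 0.979, 0.205, -0.0]
ft_force: [0.1, -0.7, -0.4]
gripper_width: 0.0241
```

```bash
python3 go.py .5195 .1145 .105 23.6
```

```text
clk 3.30 tx 0.03 ty -0.05 tz -0.08 turn 0.0001 yaw 23.61 tilt [-0.0001  0.0001] pos [0.5195 0.1139 0.1042] F [ 0.1  -0.69 -0.36] T [-0.148  0.026  0.005] w 0.0241 j [ 0.072  0.453  1.644  0.     1.044 -0.34 ]
```

Call:
{"name": "drive_tool", "arguments": {"rows": [{"fingers":-1,"tx":0,"ty":0,"tz":-1.0,"turn":0},{"fingers":-1,"tx":0,"ty":0,"tz":-3,"turn":0},{"fingers":-1,"tx":0,"ty":0,"tz":-7,"turn":0},{"fingers":-1,"tx":0,"ty":0,"tz":-12,"turn":0},{"fingers":-1,"tx":0,"ty":0,"tz":-16.5,"turn":0}]}}

```text
clock: 3.92
tool_pos: [0.5195, 0.114, 0.272]
orientation: [0.0, 0.979, 0.205, 0.001]
ft_force: [1.1, -0.3, -1.2]
gripper_width: 0.0005
```

```bash
python3 go.py .455 -.17 .27 0;  python3 go.py .455 -.17 .27 20
```

```text
clk 3.92 tx -17.28 ty 23.44 tz 0.18 turn 0.4120 yaw 23.61 tilt [0.0018 0.0002] pos [0.5195 0.114  0.272 ] F [ 1.14 -0.26 -1.23] T [-0.086 -0.001 -0.049] w 0.0005 j [ 0.072  0.309  1.378  0.     1.453 -0.34 ]
clk 3.92 tx -17.28 ty 23.44 tz 0.18 turn 0.0629 yaw 23.61 tilt [0.0018 0.0002] pos [0.5195 0.114  0.272 ] F [ 1.14 -0.26 -1.23] T [-0.086 -0.001 -0.049] w 0.0005 j [ 0.072  0.309  1.378  0.     1.453 -0.34 ]
```

```bash
python3 -c "
from h import *
cam('wrist','w3.png');cam('scene','s3.png')
a=cv2.imread('pics/s3.png')[180:300,230:350];b=cv2.imread('pics/w3.png')[100:300,160:370]
cv2.imwrite('pics/c5.png',cv2.hconcat([cv2.resize(a,(400,400)),cv2.resize(b,(400,400))]))"
```

```text
(no output)
```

View pics/c5.png

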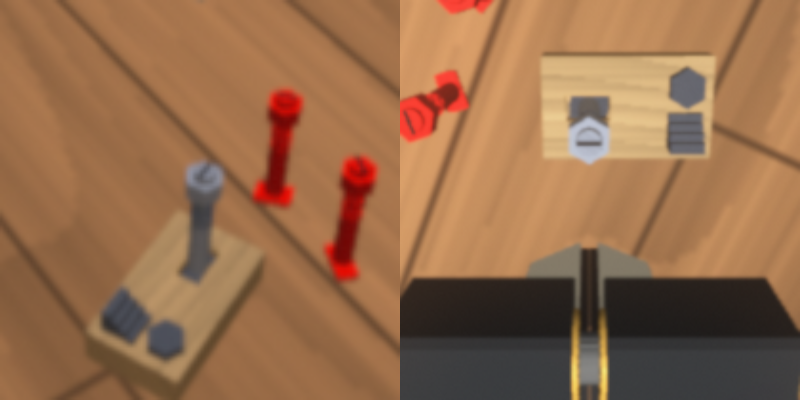

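The bolt still stands in the rack (nut at 588,140 in the wrist crop), so the grip slipped: the fingers had probably only just arrived. Re-measure and retry with a longer squeeze and a slower lift.

```bash
python3 - <<'E'
from h import *
c=dict(np.load('pics/w3.png.npz'))
print(onz(c,160+189*.525,100+139*.5,.130))
E
python3 go.py .5195 .1145 .103 23.6
```

```text
[0.52031038 0.11525374 0.13      ]
clk 4.03 tx -0.39 ty -0.18 tz 17.25 turn 0.0003 yaw 23.62 tilt [0.0112 0.0009] pos [0.5218 0.1142 0.2755] F [-0.19 -0.26  0.6 ] T [-0.064  0.047 -0.007] w 0.0002 j [ 0.072  0.306  1.373  0.     1.451 -0.34 ]
```

Call:
{"name": "drive_tool", "arguments": {"rows": [{"fingers":0.3,"tx":0,"ty":0,"tz":5.0,"turn":0},{"fingers":0.3,"tx":0,"ty":0,"tz":9.0,"turn":0},{"fingers":0.3,"tx":0,"ty":0,"tz":9.0,"turn":0},{"fingers":0.3,"tx":0,"ty":0,"tz":13.0,"turn":0},{"fingers":0.3,"tx":0,"ty":0,"tz":16.7,"turn":0}]}}

```text
clock: 4.65
tool_pos: [0.5211, 0.1141, 0.1037]
orientation: [0.0, 0.979, 0.205, 0.002]
ft_force: [0.4, 1.3, -0.5]
gripper_width: 0.0459
```

Call:
{"name": "drive_tool", "arguments": {"rows": [{"fingers":0.3,"tx":0,"ty":0,"tz":0,"turn":0},{"fingers":-1,"tx":0,"ty":0,"tz":0,"turn":0},{"fingers":-1,"tx":0,"ty":0,"tz":0,"turn":0},{"fingers":-1,"tx":0,"ty":0,"tz":0,"turn":0},{"fingers":-1,"tx":0,"ty":0,"tz":0,"turn":0}]}}

```text
clock: 5.28
tool_pos: [0.5198, 0.114, 0.1028]
orientation: [0.0, 0.979, 0.205, 0.0]
ft_force: [-0.1, -0.5, 0.1]
gripper_width: 0.0243
```

Call:
{"name": "drive_tool", "arguments": {"rows": [{"fingers":-1,"tx":0,"ty":0,"tz":0,"turn":0},{"fingers":-1,"tx":0,"ty":0,"tz":0,"turn":0},{"fingers":-1,"tx":0,"ty":0,"tz":0,"turn":0},{"fingers":-1,"tx":0,"ty":0,"tz":-0.2,"turn":0},{"fingers":-1,"tx":0,"ty":0,"tz":-0.4,"turn":0}]}}

```text
clock: 5.9
tool_pos: [0.5189, 0.1139, 0.1056]
orientation: [-0.0, 0.979, 0.205, -0.001]
ft_force: [-0.2, -0.5, -3.4]
gripper_width: 0.0224
```

```bash
python3 go.py .5195 .1145 .103 23.6;python3 -c "
from h import *
cam('scene','s4.png')
a=cv2.imread('pics/s4.png')[180:300,230:350]
cv2.imwrite('pics/c6.png',cv2.resize(a,(480,480)))"
```

```text
clk 5.90 tx 0.08 ty -0.03 tz 0.26 turn 0.0001 yaw 23.60 tilt [-0.0017  0.    ] pos [0.5189 0.1139 0.1056] F [-0.19 -0.54 -3.4 ] T [-0.08   0.038  0.004] w 0.0224 j [ 0.072  0.451  1.643  0.     1.049 -0.34 ]
```

View pics/c6.png

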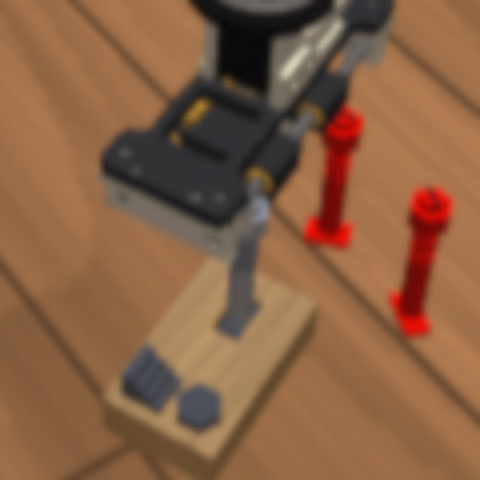

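```bash
python3 - <<'E'
from h import *
np.set_printoptions(precision=4,suppress=True)
o=monitor.get_obs()
c=cam('wrist','w5.png');t=cam('top','t5.png')
M=Rq(o['orientation']);s=cam('scene','s5.png')
def proj(c,p):
    q=Rq(c['orientation']).T@(p-np.array(c['xyz']));return c['K'][0,0]*q[0]/-q[2]+c['K'][0,2],-c['K'][1,1]*q[1]/-q[2]+c['K'][1,2]
for n,cc in (('w',c),('t',t),('s',s)):
    print(n,'tcp',proj(cc,o['tool_pos']),'grasp',proj(cc,o['tool_pos']-M[:,2]*.0188),'nuttop',proj(cc,np.array([.5195,.1145,.131])))
a=cv2.resize(c['pixels'][150:350,150:370,::-1],(440,400),interpolation=2);b=cv2.resize(s['pixels'][190:270,260:330,::-1],(350,400),interpolation=2)
cv2.imwrite('pics/c7.png',cv2.hconcat([a,b]))
E
```

```text
w tcp (np.float64(257.93002724550956), np.float64(222.05187278810288)) grasp (np.float64(257.8338261325678), np.float64(234.78191854968856)) nuttop (np.float64(258.6324498908936), np.float64(238.92715407947088))
t tcp (np.float64(205.67152684319794), np.float64(199.52722095595794)) grasp (np.float64(204.79771475929874), np.float64(199.0555042960854)) nuttop (np.float64(204.3109345533244), np.float64(198.79174938398873))
s tcp (np.float64(290.58683397027454), np.float64(239.51035376859878)) grasp (np.float64(290.96325317581613), np.float64(234.22016520466144)) nuttop (np.float64(291.1355581308379), np.float64(232.65808958468884))
```

View pics/c7.png

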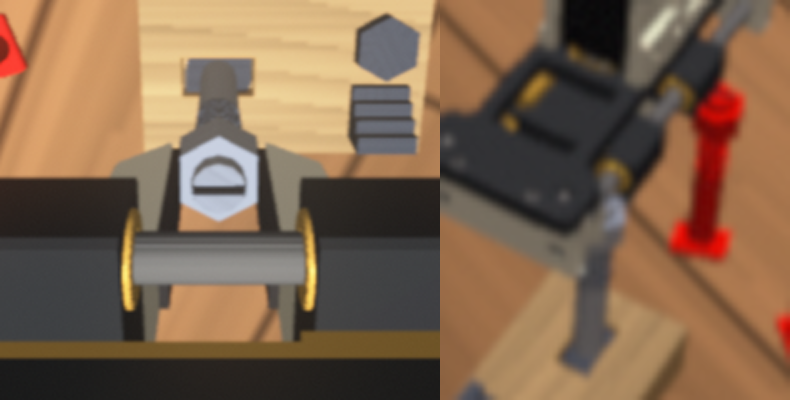

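```bash
python3 - <<'E'
from h import *
np.set_printoptions(precision=1,suppress=True)
o=monitor.get_obs();M=Rq(o['orientation'])
for n in ('w5','s5','t5'):
    c=dict(np.load(f'pics/{n}.png.npz'));P=(cloud(c)-o['tool_pos'])@M*1000
    if n=='w5':
        for (u,v) in [(120,168),(150,160),(172,152),(145,172),(290,165),(315,170),(219,150),(219,180),(219,200)]:
            print((u,v),P[150+v//2,150+u//2])
    if n=='s5':
        for (u,v) in [(580,270),(560,262),(540,250),(500,225),(460,205),(612,215),(610,235),(595,265),(590,300),(575,355)]:
            print('s',(u,v),P[190+v//5,260+(u-440)//5])
    if n=='t5':
        for v in range(190,206,2): print('t',v,[P[v,u].round(0).tolist() for u in range(196,214,3)])
E
```

```text
(120, 168) [-25.1 -11.3 -40.5]
(150, 160) [-17.9 -10.8 -34.7]
(172, 152) [-12.6  -9.6 -26.9]
(145, 172) [-18.6 -11.2 -42.7]
(290, 165) [ 19.8 -11.  -37.4]
(315, 170) [ 25.7 -11.1 -41.3]
(219, 150) [  0.6  -9.6 -25.6]
(219, 180) [  0.6  -2.9 -31.1]
(219, 200) [  0.6   3.3 -31.3]
s (580, 270) [ 82.2 -35.9 -93.1]
s (560, 262) [ 86.6 -29.1 -99.4]
s (540, 250) [  87.1  -20.2 -100.3]
s (500, 225) [  85.4   -0.7 -101.4]
s (460, 205) [  85.8   18.  -102.3]
s (612, 215) [  0.2  -7.6 -28.1]
s (610, 235) [  4.  -10.2 -19.7]
s (595, 265) [ 6.1 -4.8  3.1]
s (590, 300) [ 7.6 -4.3 27.7]
s (575, 355) [ 7.5  1.7 75.1]
t 190 [[-20.0, 26.0, -383.0], [-23.0, 32.0, -385.0], [-23.0, 36.0, -373.0], [-28.0, 43.0, -389.0], [-30.0, 48.0, -387.0], [-32.0, 54.0, -385.0]]
t 192 [[-24.0, 25.0, -383.0], [-26.0, 30.0, -381.0], [-27.0, 35.0, -372.0], [-31.0, 41.0, -388.0], [-33.0, 47.0, -386.0], [-35.0, 52.0, -382.0]]
t 194 [[-27.0, 23.0, -379.0], [-30.0, 28.0, -380.0], [-31.0, 33.0, -373.0], [-35.0, 40.0, -386.0], [-37.0, 45.0, -383.0], [-39.0, 50.0, -380.0]]
t 196 [[-31.0, 21.0, -380.0], [-33.0, 27.0, -379.0], [-35.0, 32.0, -376.0], [-38.0, 38.0, -384.0], [-40.0, 44.0, -384.0], [-42.0, 49.0, -381.0]]
t 198 [[-34.0, 20.0, -376.0], [-36.0, 25.0, -376.0], [-38.0, 30.0, -373.0], [-41.0, 36.0, -379.0], [-44.0, 42.0, -380.0], [-46.0, 47.0, -378.0]]
t 200 [[-37.0, 18.0, -373.0], [-40.0, 23.0, -375.0], [-42.0, 29.0, -373.0], [-45.0, 35.0, -377.0], [-47.0, 40.0, -379.0], [-49.0, 46.0, -376.0]]
t 202 [[-41.0, 16.0, -371.0], [-43.0, 22.0, -370.0], [-45.0, 27.0, -370.0], [-48.0, 33.0, -375.0], [-51.0, 39.0, -379.0], [-53.0, 44.0, -376.0]]
t 204 [[-44.0, 14.0, -364.0], [-46.0, 19.0, -364.0], [-48.0, 25.0, -363.0], [-52.0, 32.0, -377.0], [-54.0, 37.0, -377.0], [-56.0, 43.0, -377.0]]
```

Call:
{"name": "drive_tool", "arguments": {"rows": [{"fingers":-1,"tx":0,"ty":0,"tz":-0.2,"turn":0},{"fingers":-1,"tx":0,"ty":0,"tz":-0.4,"turn":0},{"fingers":-1,"tx":0,"ty":0,"tz":-0.6,"turn":0},{"fingers":-1,"tx":0,"ty":0,"tz":-0.8,"turn":0},{"fingers":-1,"tx":0,"ty":0,"tz":-0.8,"turn":0}]}}

```text
clock: 6.72
tool_pos: [0.5196, 0.114, 0.1145]
orientation: [0.0, 0.979, 0.205, 0.0]
ft_force: [0.7, 0.0, -2.8]
gripper_width: 0.0225
```

```bash
python3 - <<'E'
from h import *
np.set_printoptions(precision=4,suppress=True)
c=cam('wrist','w6.png');s=cam('scene','s6.png')
a=cv2.resize(c['pixels'][150:350,150:370,::-1],(440,400),interpolation=2);b=cv2.resize(s['pixels'][190:270,260:330,::-1],(350,400),interpolation=2)
cv2.imwrite('pics/c8.png',cv2.hconcat([a,b]))
P=cloud(c);print(P[236:246,258:262,2].mean())
E
python3 go.py .5195 .1145 .103 23.6
```

```text
0.14577477836978422
clk 6.83 tx 0.02 ty -0.05 tz 1.13 turn 0.0001 yaw 23.61 tilt [0.0001 0.0001] pos [0.5195 0.114  0.1143] F [-0.01  0.93 -2.79] T [-0.1    0.026  0.049] w 0.0225 j [ 0.072  0.441  1.632  0.     1.068 -0.34 ]
```

View pics/c8.png

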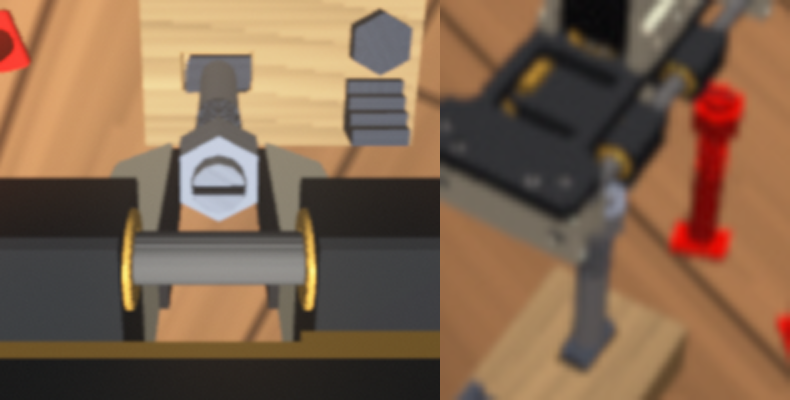

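Call:
{"name": "drive_tool", "arguments": {"rows": [{"fingers":-1,"tx":0,"ty":0,"tz":-1.0,"turn":0},{"fingers":-1,"tx":0,"ty":0,"tz":-4,"turn":0},{"fingers":-1,"tx":0,"ty":0,"tz":-8,"turn":0},{"fingers":-1,"tx":0,"ty":0,"tz":-12,"turn":0},{"fingers":-1,"tx":0,"ty":0,"tz":-15,"turn":0}]}}

```text
clock: 7.45
tool_pos: [0.5198, 0.114, 0.267]
orientation: [0.0, 0.979, 0.205, 0.001]
ft_force: [0.2, 0.1, -2.6]
gripper_width: 0.0224
```

```bash
python3 go.py .44 -.17 .265 -0.6
```

```text
clk 7.45 tx -18.68 ty 22.83 tz 0.17 turn 0.4225 yaw 23.61 tilt [0.0026 0.0003] pos [0.5198 0.114  0.267 ] F [ 0.23  0.13 -2.57] T [-0.04   0.036  0.007] w 0.0224 j [ 0.072  0.312  1.388  0.     1.439 -0.34 ]
```

```bash
python3 go.py .46 -.325 .265 -0.6
```

```text
clk 7.45 tx -23.06 ty 37.83 tz 0.17 turn 0.4225 yaw 23.61 tilt [0.0026 0.0003] pos [0.5198 0.114  0.267 ] F [ 0.23  0.13 -2.57] T [-0.04   0.036  0.007] w 0.0224 j [ 0.072  0.312  1.388  0.     1.439 -0.34 ]
```

Call:
{"name": "drive_tool", "arguments": {"rows": [{"fingers":-1,"tx":-1.2,"ty":1.9,"tz":0,"turn":0.02},{"fingers":-1,"tx":-3.5,"ty":5.7,"tz":0,"turn":0.06},{"fingers":-1,"tx":-6,"ty":9.8,"tz":0,"turn":0.11},{"fingers":-1,"tx":-9,"ty":14.7,"tz":0,"turn":0.16},{"fingers":-1,"tx":-12,"ty":19.7,"tz":0,"turn":0.22}]}}

```text
clock: 8.07
tool_pos: [0.488, -0.1161, 0.2651]
orientation: [0.0, 0.995, 0.095, 0.001]
ft_force: [1.1, -0.9, -3.5]
gripper_width: 0.0226
```

```bash
python3 go.py .46 -.325 .265 -0.6
```

```text
clk 8.07 tx -6.71 ty 19.98 tz 0.01 turn 0.2012 yaw 10.93 tilt [ 0.0011 -0.0003] pos [ 0.488  -0.1161  0.2651] F [ 1.14 -0.88 -3.45] T [-0.102 -0.029  0.026] w 0.0226 j [-0.387  0.255  1.472  0.     1.414 -0.577]
```

Call:
{"name": "drive_tool", "arguments": {"rows": [{"fingers":-1,"tx":-1.6,"ty":4.8,"tz":0,"turn":0.05},{"fingers":-1,"tx":-3.2,"ty":9.6,"tz":0,"turn":0.1},{"fingers":-1,"tx":-4.8,"ty":14.4,"tz":0,"turn":0.15},{"fingers":-1,"tx":-6.1,"ty":18.0,"tz":0,"turn":0.18},{"fingers":-1,"tx":-6.7,"ty":20.0,"tz":0,"turn":0.2}]}}

```text
clock: 8.7
tool_pos: [0.4603, -0.3255, 0.2646]
orientation: [0.0, 1.0, -0.005, 0.0]
ft_force: [0.1, 0.0, -1.9]
gripper_width: 0.0227
```

Call:
{"name": "drive_tool", "arguments": {"rows": [{"fingers":-1,"tx":0,"ty":0,"tz":0,"turn":0},{"fingers":-1,"tx":0,"ty":0,"tz":0,"turn":0}]}}

```text
clock: 8.95
tool_pos: [0.4612, -0.3225, 0.2644]
orientation: [-0.0, 1.0, -0.003, 0.0]
ft_force: [0.2, -0.1, -3.4]
gripper_width: 0.0227
```

```bash
python3 go.py .46 -.325 .265 -0.6;python3 - <<'E'
from h import *
c=cam('wrist','w7.png');cam('scene','s7.png')
E
```

```text
clk 8.95 tx -0.11 ty 0.25 tz -0.06 turn 0.0037 yaw -0.39 tilt [0.0002 0.0008] pos [ 0.4612 -0.3225  0.2644] F [ 0.24 -0.09 -3.41] T [-0.143  0.067  0.062] w 0.0227 j [-7.470e-01  3.740e-01  1.303e+00  1.000e-03  1.464e+00 -7.400e-01]
```

View pics/w7.png

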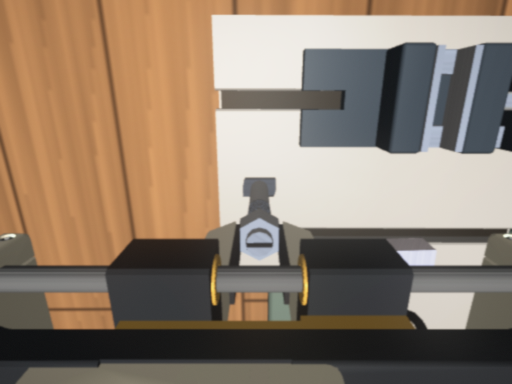

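View pics/s7.png

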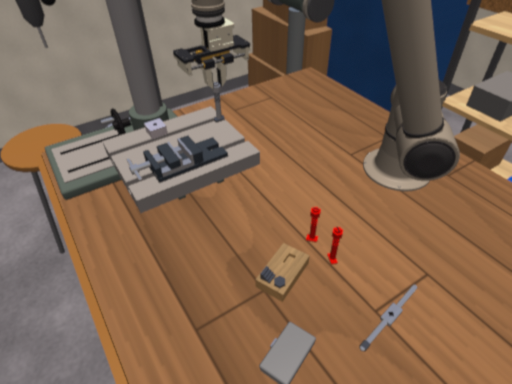

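The wrist view shows the slot (220–345, row 99), toe edge at column 303, notch end at ~343, the held nut at (260,238) and the head at (260,187). Measure these with edges.

```bash
python3 - <<'E'
from h import *
a=cv2.imread('pics/w7.png')
x=cv2.resize(a[40:160,205:365],(800,600),interpolation=2)
cv2.imwrite('pics/c9.png',x)
cv2.imwrite('pics/c10.png',cv2.resize(a[165:275,205:315],(600,600),interpolation=2))
E
```

```text
(no output)
```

View pics/c9.png

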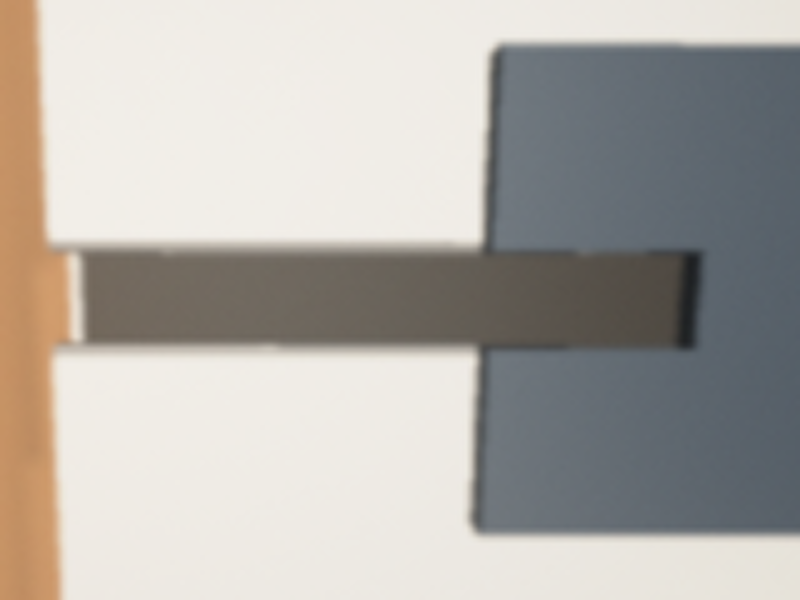

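View pics/c10.png

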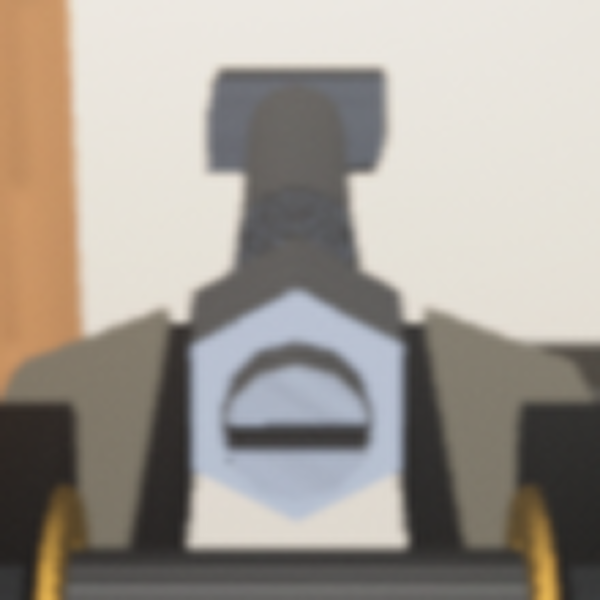

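```bash
python3 - <<'E'
from h import *
np.set_printoptions(precision=4,suppress=True)
c=dict(np.load('pics/w7.png.npz'))
f=lambda u,v:(205+(u+.5)/5-.5,40+(v+.5)/5-.5)
g=lambda u,v:(205+(u+.5)/5.4545-.5,165+(v+.5)/5.4545-.5)
F=lambda p,z:onz(c,*f(*p),z)[:2]
G=lambda p,z:onz(c,*g(*p),z)[:2]
ang=lambda d:np.degrees(np.arctan2(d[1],d[0]))
ul,ur,ll,lr=F((55,245),.14),F((480,246),.14),F((60,348),.14),F((480,347),.14)
print('slot',ul,ur,ll,lr,'ang',ang(ur-ul),ang(lr-ll),'mid',(ul+ll)/2,(ur+lr)/2)
print('table edge',F((40,30),.14),F((60,590),.14),ang(F((40,30),.14)-F((60,590),.14))-90)
t1,t2=F((500,46),.154),F((476,532),.154);print('toe corners',t1,t2,ang(t1-t2)-90, 'mid',(t1+t2)/2)
n=[F(p,.154) for p in [(702,252),(694,348),(490,252),(483,348)]];print('notch',n,'end mid',(n[0]+n[1])/2)
print('nuttop',G((298,405),.2644+.0245),'end',G((298,420),.2644+.0315))
for z in (.178,):
  print('head +y bottom edge',G((218,70),z),G((385,70),z),'-y top edge',G((210,170),z+.01),G((380,170),z+.01))
o=monitor.get_obs();print(o['tool_pos'])
E
```

```text
slot [ 0.42   -0.2348] [ 0.5035 -0.2355] [ 0.42   -0.2543] [ 0.5042 -0.2547] ang -0.5095508102478095 -0.2526887881861579 mid [ 0.42   -0.2446] [ 0.5038 -0.2451]
table edge [ 0.4191 -0.1963] [ 0.4176 -0.3036] -0.8225375966232207
toe corners [ 0.504  -0.2016] [ 0.5027 -0.2896] -0.8361917467266409 mid [ 0.5034 -0.2456]
notch [array([ 0.5433, -0.2371]), array([ 0.5432, -0.2546]), array([ 0.5035, -0.2369]), array([ 0.5028, -0.2543])] end mid [ 0.5433 -0.2459]
nuttop [ 0.462 -0.322] end [ 0.462  -0.3201]
head +y bottom edge [ 0.4485 -0.315 ] [ 0.4773 -0.3152] -y top edge [ 0.4473 -0.3297] [ 0.476  -0.3299]
[ 0.4613 -0.3224  0.2645]
```

```bash
python3 go.py .4545 -.245 .2375 -0.6
```

```text
clk 9.05 tx -0.73 ty -7.73 tz 2.71 turn 0.0043 yaw -0.35 tilt [0.0003 0.0004] pos [ 0.4613 -0.3224  0.2645] F [ 0.17 -1.14 -2.85] T [-0.136  0.095 -0.05 ] w 0.0225 j [-7.460e-01  3.740e-01  1.303e+00  1.000e-03  1.464e+00 -7.400e-01]
```

Call:
{"name": "drive_tool", "arguments": {"rows": [{"fingers":-1,"tx":-0.3,"ty":-2.5,"tz":0,"turn":0.004},{"fingers":-1,"tx":-0.7,"ty":-5.5,"tz":1.0,"turn":0.004},{"fingers":-1,"tx":-0.7,"ty":-7.3,"tz":2.0,"turn":0.004},{"fingers":-1,"tx":-0.7,"ty":-7.7,"tz":2.7,"turn":0.004},{"fingers":-1,"tx":-0.7,"ty":-7.7,"tz":2.7,"turn":0.004}]}}

```text
clock: 9.68
tool_pos: [0.4545, -0.2463, 0.2371]
orientation: [-0.0, 1.0, -0.005, -0.0]
ft_force: [0.5, -0.2, -2.3]
gripper_width: 0.0222
```

Call:
{"name": "drive_tool", "arguments": {"rows": [{"fingers":-1,"tx":0,"ty":0,"tz":0,"turn":0},{"fingers":-1,"tx":0,"ty":0,"tz":0,"turn":0}]}}

```text
clock: 9.93
tool_pos: [0.4546, -0.2474, 0.2375]
orientation: [0.0, 1.0, -0.006, 0.0]
ft_force: [0.3, -0.4, -3.1]
gripper_width: 0.0226
```

```bash
python3 go.py .4545 -.245 .2375 -0.6;python3 - <<'E'
from h import *
c=cam('wrist','w8.png');s=cam('scene','s8.png')
a=cv2.resize(c['pixels'][150:260,180:320,::-1],(560,440),interpolation=2);b=cv2.resize(s['pixels'][100:210,160:220,::-1],(240,440),interpolation=2)
cv2.imwrite('pics/c11.png',cv2.hconcat([a,b]))
E
```

```text
clk 9.93 tx -0.01 ty -0.23 tz -0.00 turn -0.0022 yaw -0.73 tilt [ 0.0004 -0.0004] pos [ 0.4546 -0.2474  0.2375] F [ 0.33 -0.41 -3.05] T [-0.096  0.054 -0.063] w 0.0226 j [-0.646  0.302  1.482 -0.     1.357 -0.634]
```

View pics/c11.png

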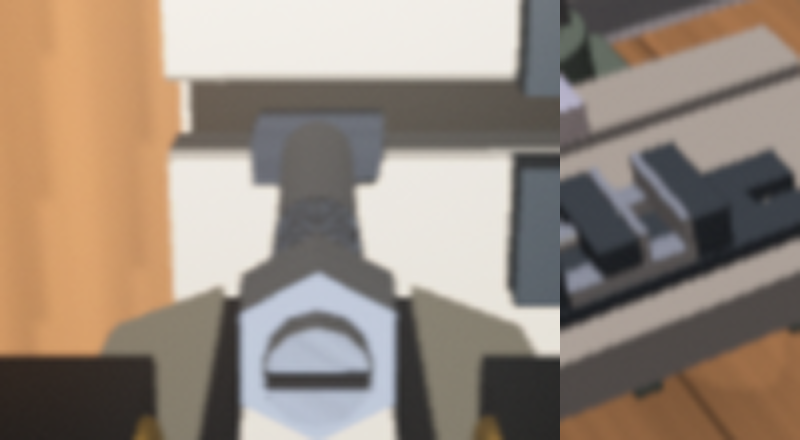

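```bash
python3 - <<'E'
from h import *
np.set_printoptions(precision=4,suppress=True)
c=dict(np.load('pics/w8.png.npz'))
G=lambda u,v,z:onz(c,180+(u+.5)/4-.5,150+(v+.5)/4-.5,z)[:2]
print('slot up',G(190,79,.14),G(500,79,.14),'lo',G(190,149,.14),G(500,153,.14),'inner lo',G(200,135,.138))
print('head',G(258,113,.151),G(383,111,.151),G(255,183,.161),G(380,181,.161))
print('nut',G(318,357,.2375+.0245),'toe',G(517,85,.154),G(512,300,.154))
E
```

```text
slot up [ 0.4247 -0.2346] [ 0.5    -0.2356] lo [ 0.4239 -0.2524] [ 0.5006 -0.2544] inner lo [ 0.4263 -0.2494]
head [ 0.4416 -0.2403] [ 0.471  -0.2402] [ 0.441  -0.2543] [ 0.4698 -0.2542]
nut [ 0.4554 -0.2469] toe [ 0.5017 -0.2335] [ 0.5026 -0.2877]
```

Call:
{"name": "drive_tool", "arguments": {"rows": [{"fingers":-1,"tx":0,"ty":-0.23,"tz":0,"turn":0},{"fingers":-1,"tx":0,"ty":-0.23,"tz":0.5,"turn":0},{"fingers":-1,"tx":0,"ty":-0.23,"tz":0.9,"turn":0},{"fingers":-1,"tx":0,"ty":-0.23,"tz":1.2,"turn":0},{"fingers":-1,"tx":0,"ty":-0.23,"tz":1.4,"turn":0}]}}

```text
clock: 10.65
tool_pos: [0.4544, -0.2443, 0.2229]
orientation: [-0.0, 1.0, -0.006, -0.0]
ft_force: [0.4, -0.6, -3.1]
gripper_width: 0.0225
```

```bash
python3 go.py .4545 -.245 .2375 -0.6;python3 - <<'E'
from h import *
c=cam('wrist','w9.png')
cv2.imwrite('pics/c12.png',cv2.resize(c['pixels'][150:260,180:320,::-1],(700,550),interpolation=2))
E
```

```text
clk 10.65 tx 0.01 ty 0.07 tz -1.46 turn -0.0015 yaw -0.69 tilt [-0.0002  0.0003] pos [ 0.4544 -0.2443  0.2229] F [ 0.39 -0.58 -3.06] T [-0.112  0.099  0.01 ] w 0.0225 j [-0.642  0.31   1.512  0.     1.32  -0.63 ]
```

View pics/c12.png

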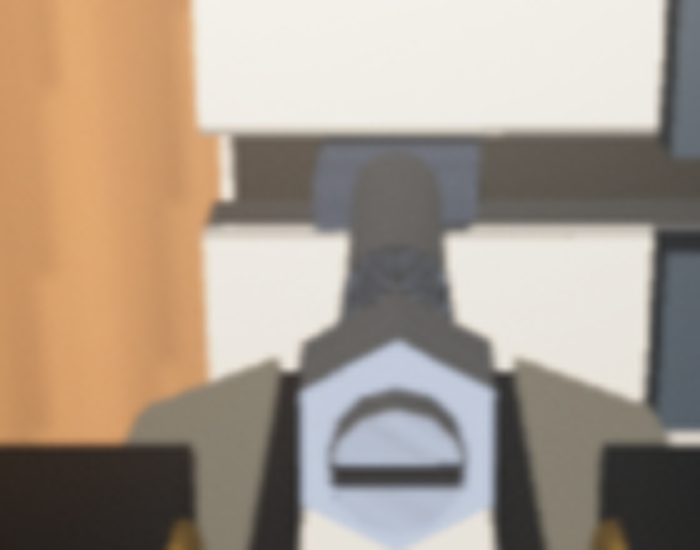

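```bash
python3 - <<'E'
from h import *
np.set_printoptions(precision=4,suppress=True)
c=dict(np.load('pics/w9.png.npz'))
G=lambda u,v,z:onz(c,180+(u+.5)/5-.5,150+(v+.5)/5-.5,z)[:2]
print('slot up',G(240,131,.14),G(480,133,.14),'lo',G(240,225,.14),G(600,230,.14),'head -y',G(400,229,.1464),'+y',G(400,143,.1464),G(400,143,.1364))
print('nut',G(398,445,.2229+.0245))
E
```

```text
slot up [ 0.4263 -0.2341] [ 0.4708 -0.235 ] lo [ 0.4255 -0.2525] [ 0.4936 -0.2543] head -y [ 0.4557 -0.2515] +y [ 0.4559 -0.235 ] [ 0.4559 -0.2378]
nut [ 0.4553 -0.2437]
```

Call:
{"name": "drive_tool", "arguments": {"rows": [{"fingers":-1,"tx":0,"ty":0.03,"tz":0.2,"turn":0},{"fingers":-1,"tx":0,"ty":0.03,"tz":0.4,"turn":0},{"fingers":-1,"tx":0,"ty":0.03,"tz":0.6,"turn":0}]}}

```text
clock: 11.08
tool_pos: [0.4545, -0.2447, 0.2171]
orientation: [-0.0, 1.0, -0.006, 0.0]
ft_force: [0.0, -0.4, -2.6]
gripper_width: 0.0227
```

```bash
python3 go.py .4545 -.245 .195 -0.6
```

```text
clk 11.07 tx 0.00 ty 0.03 tz 2.21 turn -0.0015 yaw -0.69 tilt [0.     0.0001] pos [ 0.4545 -0.2447  0.2171] F [ 0.03 -0.37 -2.57] T [-0.101 -0.019 -0.005] w 0.0227 j [-0.643  0.314  1.522  0.     1.306 -0.631]
```

Free so far (only the bolt's weight). Continue down, watching the force.

Call:
{"name": "drive_tool", "arguments": {"rows": [{"fingers":-1,"tx":0,"ty":0,"tz":0.3,"turn":0},{"fingers":-1,"tx":0,"ty":0,"tz":0.6,"turn":0},{"fingers":-1,"tx":0,"ty":0,"tz":0.9,"turn":0},{"fingers":-1,"tx":0,"ty":0,"tz":1.2,"turn":0}]}}

```text
clock: 11.58
tool_pos: [0.4545, -0.2447, 0.205]
orientation: [-0.0, 1.0, -0.006, 0.0]
ft_force: [0.2, 0.0, -3.4]
gripper_width: 0.0221
```

Call:
{"name": "drive_tool", "arguments": {"rows": [{"fingers":-1,"tx":0,"ty":0,"tz":0.2,"turn":0},{"fingers":-1,"tx":0,"ty":0,"tz":0.4,"turn":0},{"fingers":-1,"tx":0,"ty":0,"tz":0.6,"turn":0},{"fingers":-1,"tx":0,"ty":0,"tz":0.7,"turn":0}]}}

```text
clock: 12.08
tool_pos: [0.4545, -0.2446, 0.1981]
orientation: [-0.0, 1.0, -0.006, 0.0]
ft_force: [-0.1, -0.9, -3.7]
gripper_width: 0.0232
```

```bash
python3 go.py .4545 -.245 .195 -0.6
```

```text
clk 12.07 tx 0.00 ty 0.04 tz 0.31 turn -0.0016 yaw -0.69 tilt [0.     0.0001] pos [ 0.4545 -0.2446  0.1981] F [-0.07 -0.91 -3.65] T [-0.109  0.06  -0.004] w 0.0232 j [-0.642  0.329  1.554  0.     1.258 -0.63 ]
```

Call:
{"name": "drive_tool", "arguments": {"rows": [{"fingers":-1,"tx":0,"ty":0,"tz":0.1,"turn":0},{"fingers":-1,"tx":0,"ty":0,"tz":0.2,"turn":0}]}}

```text
clock: 12.32
tool_pos: [0.4545, -0.2447, 0.1962]
orientation: [-0.0, 1.0, -0.006, 0.0]
ft_force: [0.7, -0.6, -3.2]
gripper_width: 0.0225
```

Call:
{"name": "drive_tool", "arguments": {"rows": [{"fingers":-1,"tx":0,"ty":0,"tz":0.1,"turn":0},{"fingers":-1,"tx":0,"ty":0,"tz":0.1,"turn":0}]}}

```text
clock: 12.58
tool_pos: [0.4544, -0.2447, 0.1952]
orientation: [-0.0, 1.0, -0.006, -0.0]
ft_force: [0.3, -0.2, -2.9]
gripper_width: 0.0227
```

Call:
{"name": "drive_tool", "arguments": {"rows": [{"fingers":-1,"tx":0,"ty":0,"tz":0.05,"turn":0},{"fingers":-1,"tx":0,"ty":0,"tz":0.1,"turn":0}]}}

```text
clock: 12.82
tool_pos: [0.4545, -0.2447, 0.1943]
orientation: [-0.0, 1.0, -0.006, 0.0]
ft_force: [-0.4, -0.0, -1.7]
gripper_width: 0.022
```

Call:
{"name": "drive_tool", "arguments": {"rows": [{"fingers":-1,"tx":0,"ty":0,"tz":0.05,"turn":0},{"fingers":-1,"tx":0,"ty":0,"tz":0.05,"turn":0}]}}

```text
clock: 13.08
tool_pos: [0.4544, -0.2446, 0.1937]
orientation: [-0.0, 1.0, -0.006, -0.0]
ft_force: [-0.3, -0.5, -3.1]
gripper_width: 0.0223
```

Call:
{"name": "drive_tool", "arguments": {"rows": [{"fingers":-1,"tx":0,"ty":0,"tz":0.05,"turn":0},{"fingers":-1,"tx":0,"ty":0,"tz":0.05,"turn":0}]}}

```text
clock: 13.32
tool_pos: [0.4545, -0.2447, 0.1932]
orientation: [-0.0, 1.0, -0.006, 0.0]
ft_force: [-0.7, 0.0, -2.7]
gripper_width: 0.0223
```

Call:
{"name": "drive_tool", "arguments": {"rows": [{"fingers":-1,"tx":0,"ty":0,"tz":0.05,"turn":0},{"fingers":-1,"tx":0,"ty":0,"tz":0.05,"turn":0}]}}

```text
clock: 13.58
tool_pos: [0.4545, -0.2447, 0.1929]
orientation: [0.0, 1.0, -0.006, 0.0]
ft_force: [0.0, -0.5, -1.9]
gripper_width: 0.0224
```

Call:
{"name": "drive_tool", "arguments": {"rows": [{"fingers":-1,"tx":0,"ty":0,"tz":0.05,"turn":0},{"fingers":-1,"tx":0,"ty":0,"tz":0.05,"turn":0}]}}

```text
clock: 13.82
tool_pos: [0.4547, -0.2449, 0.1928]
orientation: [0.0, 1.0, -0.006, 0.0]
ft_force: [-0.4, 0.5, 2.0]
gripper_width: 0.0228
```

Call:
{"name": "drive_tool", "arguments": {"rows": [{"fingers":-1,"tx":0,"ty":0,"tz":0.05,"turn":0},{"fingers":-1,"tx":0,"ty":0,"tz":0.05,"turn":0}]}}

```text
clock: 14.08
tool_pos: [0.4549, -0.2451, 0.1928]
orientation: [0.001, 1.0, -0.006, 0.001]
ft_force: [-1.9, -0.3, 6.6]
gripper_width: 0.0228
```

Floor felt at TCP z 0.1928. Raise about 1.5 mm off it, then turn in steps.

Call:
{"name": "drive_tool", "arguments": {"rows": [{"fingers":-1,"tx":0,"ty":0,"tz":-0.2,"turn":0},{"fingers":-1,"tx":0,"ty":0,"tz":-0.25,"turn":0},{"fingers":-1,"tx":0,"ty":0,"tz":-0.25,"turn":0}]}}

```text
clock: 14.45
tool_pos: [0.4543, -0.2445, 0.1938]
orientation: [-0.0, 1.0, -0.006, -0.0]
ft_force: [-0.7, -0.0, -2.9]
gripper_width: 0.0223
```

Call:
{"name": "drive_tool", "arguments": {"rows": [{"fingers":-1,"tx":0,"ty":0,"tz":0,"turn":0.08},{"fingers":-1,"tx":0,"ty":0,"tz":0,"turn":0.2},{"fingers":-1,"tx":0,"ty":0,"tz":0,"turn":0.3},{"fingers":-1,"tx":0,"ty":0,"tz":0,"turn":0.4}]}}

```text
clock: 14.95
tool_pos: [0.4543, -0.2445, 0.1939]
orientation: [-0.0, 0.979, -0.206, -0.0]
ft_force: [-0.9, -0.0, -2.8]
gripper_width: 0.023
```

```bash
python3 go.py .4545 -.245 .194 -90.6
```

```text
clk 14.95 tx 0.03 ty 0.04 tz -0.01 turn 1.1660 yaw -23.79 tilt [-0.0005  0.0006] pos [ 0.4543 -0.2445  0.1939] F [-0.95 -0.04 -2.79] T [-0.097  0.052  0.04 ] w 0.0230 j [-0.642  0.333  1.561  0.     1.249 -0.227]
```

Turning freely.

Call:
{"name": "drive_tool", "arguments": {"rows": [{"fingers":-1,"tx":0,"ty":0,"tz":0,"turn":0.12},{"fingers":-1,"tx":0,"ty":0,"tz":0,"turn":0.24},{"fingers":-1,"tx":0,"ty":0,"tz":0,"turn":0.36},{"fingers":-1,"tx":0,"ty":0,"tz":0,"turn":0.48},{"fingers":-1,"tx":0,"ty":0,"tz":0,"turn":0.6}]}}

```text
clock: 15.58
tool_pos: [0.4543, -0.2445, 0.1939]
orientation: [-0.0, 0.874, -0.486, -0.0]
ft_force: [-0.4, 0.6, -3.7]
gripper_width: 0.0228
```

```bash
python3 go.py .4545 -.245 .194 -90.6
```

```text
clk 15.57 tx 0.05 ty 0.01 tz -0.01 turn 0.5653 yaw -58.21 tilt [-0.0006  0.0006] pos [ 0.4543 -0.2445  0.1939] F [-0.44  0.55 -3.73] T [-0.104  0.059  0.009] w 0.0228 j [-0.642  0.333  1.561  0.     1.249  0.373]
```

Call:
{"name": "drive_tool", "arguments": {"rows": [{"fingers":-1,"tx":0,"ty":0,"tz":0,"turn":0.12},{"fingers":-1,"tx":0,"ty":0,"tz":0,"turn":0.24},{"fingers":-1,"tx":0,"ty":0,"tz":0,"turn":0.36},{"fingers":-1,"tx":0,"ty":0,"tz":0,"turn":0.48},{"fingers":-1,"tx":0,"ty":0,"tz":0,"turn":0.565}]}}

```text
clock: 16.2
tool_pos: [0.4543, -0.2445, 0.1939]
orientation: [0.0, -0.704, 0.71, 0.0]
ft_force: [0.2, 0.4, -3.7]
gripper_width: 0.0227
```

```bash
python3 go.py .4545 -.245 .194 -90.6;python3 - <<'E'
from h import *
c=cam('wrist','w10.png');cam('scene','s10.png')
E
```

```text
clk 16.20 tx 0.05 ty -0.02 tz -0.01 turn 0.0011 yaw -90.54 tilt [-0.0005  0.0006] pos [ 0.4543 -0.2445  0.1939] F [ 0.16  0.44 -3.67] T [-0.111  0.171 -0.014] w 0.0227 j [-0.642  0.333  1.561  0.     1.249  0.938]
```

View pics/w10.png

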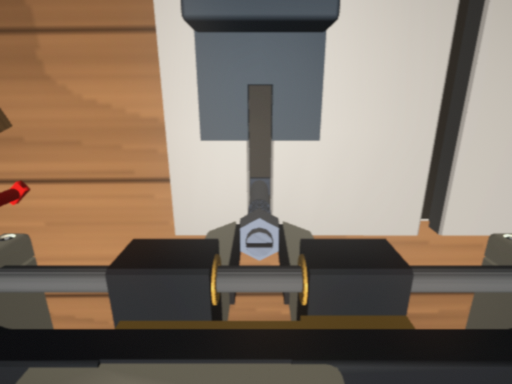

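The view shows the notch straight ahead, (260,85) to (260,139), with the slot in line and the nut at (260,240) turned with the tool. Now tug.

Call:
{"name": "drive_tool", "arguments": {"rows": [{"fingers":-1,"tx":0,"ty":0,"tz":-0.1,"turn":0},{"fingers":-1,"tx":0,"ty":0,"tz":-0.2,"turn":0}]}}

```text
clock: 16.55
tool_pos: [0.4545, -0.2446, 0.1962]
orientation: [0.0, -0.705, 0.709, 0.0]
ft_force: [0.6, -0.2, -2.5]
gripper_width: 0.0223
```

Call:
{"name": "drive_tool", "arguments": {"rows": [{"fingers":-1,"tx":0,"ty":0,"tz":-0.05,"turn":0},{"fingers":-1,"tx":0,"ty":0,"tz":-0.1,"turn":0}]}}

```text
clock: 16.8
tool_pos: [0.4543, -0.2446, 0.197]
orientation: [-0.0, -0.705, 0.709, 0.0]
ft_force: [0.2, -1.0, -7.3]
gripper_width: 0.0227
```

Call:
{"name": "drive_tool", "arguments": {"rows": [{"fingers":-1,"tx":0,"ty":0,"tz":-0.05,"turn":0},{"fingers":-1,"tx":0,"ty":0,"tz":-0.05,"turn":0}]}}

```text
clock: 17.05
tool_pos: [0.4541, -0.2445, 0.197]
orientation: [-0.0, -0.705, 0.709, 0.001]
ft_force: [0.3, -0.4, -9.6]
gripper_width: 0.0223
```

Call:
{"name": "drive_tool", "arguments": {"rows": [{"fingers":-1,"tx":0,"ty":0,"tz":-0.05,"turn":0},{"fingers":-1,"tx":0,"ty":0,"tz":-0.05,"turn":0}]}}

```text
clock: 17.3
tool_pos: [0.4539, -0.2443, 0.1971]
orientation: [-0.0, -0.705, 0.709, 0.001]
ft_force: [0.5, -1.0, -17.9]
gripper_width: 0.0223
```

Caught at 4.2 mm above the floor (about 15 N net tug). Back down and measure the notch in this view.

Call:
{"name": "drive_tool", "arguments": {"rows": [{"fingers":-1,"tx":0,"ty":0,"tz":0.15,"turn":0},{"fingers":-1,"tx":0,"ty":0,"tz":0.35,"turn":0},{"fingers":-1,"tx":0,"ty":0,"tz":0.35,"turn":0}]}}

```text
clock: 17.68
tool_pos: [0.455, -0.245, 0.1958]
orientation: [0.0, -0.705, 0.709, -0.001]
ft_force: [0.3, -0.1, -3.4]
gripper_width: 0.0225
```

```bash
python3 go.py .5353 -.246 .1943 -90.6;python3 - <<'E'
from h import *
c=cam('wrist','w11.png')
cv2.imwrite('pics/c13.png',cv2.resize(c['pixels'][70:270,180:340,::-1],(480,600),interpolation=2))
E
```

```text
clk 17.68 tx 0.05 ty -8.03 tz 0.17 turn 0.0043 yaw -90.35 tilt [ 0.002  -0.0013] pos [ 0.455  -0.245   0.1958] F [ 0.31 -0.11 -3.39] T [-0.124  0.168 -0.017] w 0.0225 j [-0.642  0.331  1.559  0.     1.25   0.934]
```

View pics/c13.png

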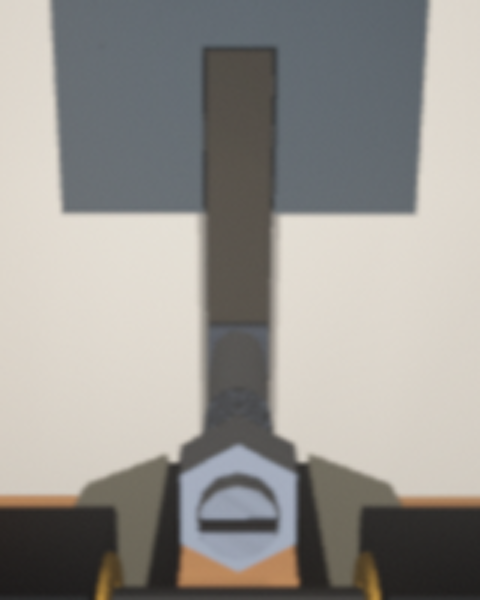

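```bash
python3 - <<'E'
from h import *
np.set_printoptions(precision=4,suppress=True)
c=dict(np.load('pics/w11.png.npz'));z=monitor.get_obs()['tool_pos'][2]
G=lambda u,v,z:onz(c,180+(u+.5)/3-.5,70+(v+.5)/3-.5,z)[:2]
print('notch end',G(204,46,.154),G(276,46,.154),'mouth',G(205,212,.154),G(273,212,.154),'toe',G(63,213,.154),G(415,213,.154))
print('slot',G(203,225,.14),G(276,225,.14),G(203,380,.14),G(275,380,.14))
print('nut',G(239,508,z+.0245),'shank low',G(238,350,.13))
E
```

```text
notch end [ 0.5441 -0.2376] [ 0.544  -0.2548] mouth [ 0.5046 -0.2372] [ 0.5045 -0.2543] toe [ 0.5046 -0.2015] [ 0.5041 -0.29  ]
slot [ 0.4992 -0.2361] [ 0.4991 -0.2557] [ 0.4553 -0.2353] [ 0.4551 -0.2557]
nut [ 0.4561 -0.2452] shank low [ 0.461  -0.2453]
```

Call:
{"name": "drive_tool", "arguments": {"rows": [{"fingers":-1,"tx":0.02,"ty":-0.8,"tz":0,"turn":0},{"fingers":-1,"tx":0.02,"ty":-1.8,"tz":0,"turn":0},{"fingers":-1,"tx":0.02,"ty":-2.8,"tz":0,"turn":0},{"fingers":-1,"tx":0.03,"ty":-3.6,"tz":0,"turn":0}]}}

```text
clock: 18.23
tool_pos: [0.4913, -0.2451, 0.1946]
orientation: [0.0, -0.705, 0.709, 0.0]
ft_force: [0.7, -0.2, -2.6]
gripper_width: 0.0228
```

```bash
python3 go.py .535 -.246 .1943 -90.6;python3 - <<'E'
from h import *
c=cam('wrist','w12.png')
cv2.imwrite('pics/c14.png',cv2.resize(c['pixels'][70:270,180:340,::-1],(480,600),interpolation=2))
E
```

```text
clk 18.23 tx 0.06 ty -4.37 tz 0.03 turn 0.0046 yaw -90.33 tilt [-0.0001  0.0002] pos [ 0.4913 -0.2451  0.1946] F [ 0.73 -0.24 -2.56] T [-0.082  0.217  0.02 ] w 0.0228 j [-0.602  0.392  1.469  0.     1.281  0.974]
```

View pics/c14.png

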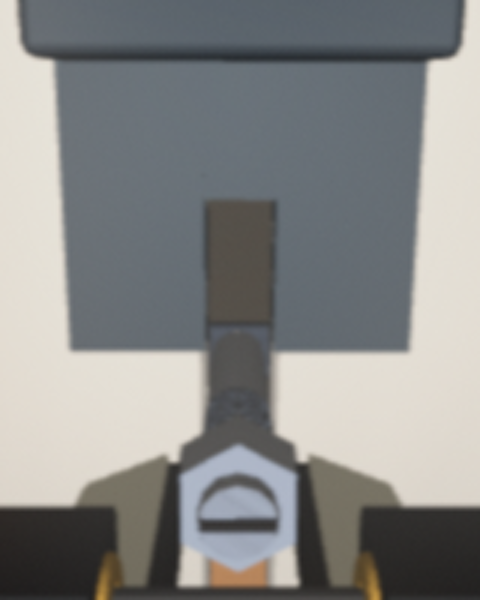

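Call:
{"name": "drive_tool", "arguments": {"rows": [{"fingers":-1,"tx":0.04,"ty":-0.7,"tz":0,"turn":0},{"fingers":-1,"tx":0.04,"ty":-1.4,"tz":0,"turn":0},{"fingers":-1,"tx":0.04,"ty":-2.1,"tz":0,"turn":0},{"fingers":-1,"tx":0.05,"ty":-2.8,"tz":0,"turn":0},{"fingers":-1,"tx":0.05,"ty":-3.4,"tz":0,"turn":0}]}}

```text
clock: 18.9
tool_pos: [0.5249, -0.2459, 0.1947]
orientation: [0.0, -0.705, 0.709, 0.0]
ft_force: [-0.6, -0.3, -3.1]
gripper_width: 0.0224
```

```bash
python3 go.py .535 -.246 .1943 -90.6;python3 - <<'E'
from h import *
c=cam('wrist','w13.png')
cv2.imwrite('pics/c15.png',cv2.resize(c['pixels'][70:270,180:340,::-1],(480,600),interpolation=2))
np.set_printoptions(precision=4,suppress=True)
G=lambda u,v,z:onz(c,180+(u+.5)/3-.5,70+(v+.5)/3-.5,z)[:2]
E
```

```text
clk 18.90 tx 0.00 ty -1.01 tz 0.04 turn 0.0043 yaw -90.35 tilt [0.     0.0001] pos [ 0.5249 -0.2459  0.1947] F [-0.6  -0.26 -3.09] T [-0.056  0.148 -0.028] w 0.0224 j [-0.57   0.448  1.38   0.     1.314  1.007]
```

View pics/c15.png

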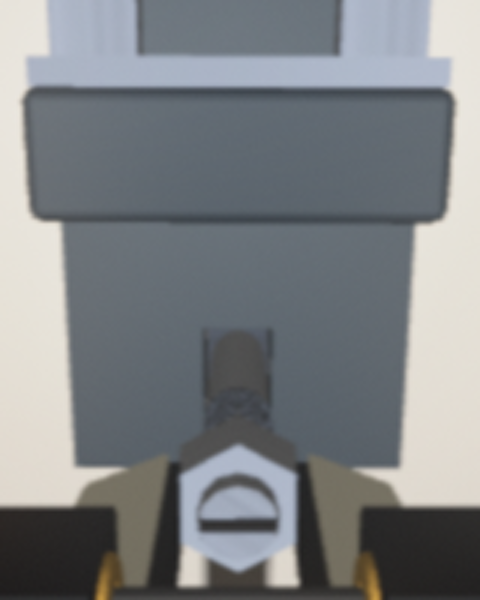

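Call:
{"name": "drive_tool", "arguments": {"rows": [{"fingers":-1,"tx":0,"ty":-0.3,"tz":0,"turn":0},{"fingers":-1,"tx":0,"ty":-0.5,"tz":0,"turn":0},{"fingers":-1,"tx":0,"ty":-0.7,"tz":0,"turn":0},{"fingers":-1,"tx":0,"ty":-0.7,"tz":0,"turn":0}]}}

```text
clock: 19.45
tool_pos: [0.5315, -0.246, 0.1947]
orientation: [0.0, -0.705, 0.709, 0.0]
ft_force: [0.9, 0.5, -3.7]
gripper_width: 0.0224
```

Call:
{"name": "drive_tool", "arguments": {"rows": [{"fingers":-1,"tx":0,"ty":-0.05,"tz":0,"turn":0},{"fingers":-1,"tx":0,"ty":-0.1,"tz":0,"turn":0}]}}

```text
clock: 19.7
tool_pos: [0.5324, -0.246, 0.1948]
orientation: [0.0, -0.705, 0.709, 0.0]
ft_force: [-0.1, -0.0, -2.7]
gripper_width: 0.0222
```

Call:
{"name": "drive_tool", "arguments": {"rows": [{"fingers":-1,"tx":0,"ty":-0.05,"tz":0,"turn":0},{"fingers":-1,"tx":0,"ty":-0.05,"tz":0,"turn":0}]}}

```text
clock: 19.95
tool_pos: [0.533, -0.246, 0.1947]
orientation: [0.0, -0.705, 0.709, 0.0]
ft_force: [0.2, 0.7, -2.9]
gripper_width: 0.0226
```

Call:
{"name": "drive_tool", "arguments": {"rows": [{"fingers":-1,"tx":0,"ty":-0.05,"tz":0,"turn":0},{"fingers":-1,"tx":0,"ty":-0.05,"tz":0,"turn":0}]}}

```text
clock: 20.2
tool_pos: [0.5335, -0.246, 0.1948]
orientation: [0.0, -0.705, 0.709, -0.0]
ft_force: [0.3, 0.4, -2.5]
gripper_width: 0.0225
```

Call:
{"name": "drive_tool", "arguments": {"rows": [{"fingers":-1,"tx":0,"ty":-0.05,"tz":0,"turn":0},{"fingers":-1,"tx":0,"ty":-0.05,"tz":0,"turn":0}]}}

```text
clock: 20.45
tool_pos: [0.534, -0.246, 0.1947]
orientation: [0.0, -0.705, 0.709, 0.0]
ft_force: [0.0, -0.1, -3.2]
gripper_width: 0.0225
```

Call:
{"name": "drive_tool", "arguments": {"rows": [{"fingers":-1,"tx":0,"ty":-0.05,"tz":0,"turn":0},{"fingers":-1,"tx":0,"ty":-0.05,"tz":0,"turn":0}]}}

```text
clock: 20.7
tool_pos: [0.5345, -0.246, 0.1947]
orientation: [0.0, -0.705, 0.709, 0.0]
ft_force: [0.5, 0.8, -2.1]
gripper_width: 0.0227
```

Call:
{"name": "drive_tool", "arguments": {"rows": [{"fingers":-1,"tx":0,"ty":-0.05,"tz":0,"turn":0},{"fingers":-1,"tx":0,"ty":-0.05,"tz":0,"turn":0}]}}

```text
clock: 20.95
tool_pos: [0.535, -0.246, 0.1948]
orientation: [0.0, -0.705, 0.709, 0.0]
ft_force: [0.7, -0.6, -2.6]
gripper_width: 0.0226
```

Call:
{"name": "drive_tool", "arguments": {"rows": [{"fingers":-1,"tx":0,"ty":-0.05,"tz":0,"turn":0},{"fingers":-1,"tx":0,"ty":-0.05,"tz":0,"turn":0}]}}

```text
clock: 21.2
tool_pos: [0.5354, -0.246, 0.1947]
orientation: [0.0, -0.705, 0.709, 0.0]
ft_force: [-0.3, -0.1, -2.6]
gripper_width: 0.0226
```

Call:
{"name": "drive_tool", "arguments": {"rows": [{"fingers":-1,"tx":0,"ty":-0.05,"tz":0,"turn":0},{"fingers":-1,"tx":0,"ty":-0.05,"tz":0,"turn":0}]}}

```text
clock: 21.45
tool_pos: [0.536, -0.246, 0.1948]
orientation: [0.0, -0.705, 0.709, 0.0]
ft_force: [-1.2, -0.4, -2.4]
gripper_width: 0.0228
```

Call:
{"name": "drive_tool", "arguments": {"rows": [{"fingers":-1,"tx":0,"ty":-0.05,"tz":0,"turn":0},{"fingers":-1,"tx":0,"ty":-0.05,"tz":0,"turn":0}]}}

```text
clock: 21.7
tool_pos: [0.5365, -0.246, 0.1948]
orientation: [0.0, -0.705, 0.709, 0.0]
ft_force: [-0.5, -0.2, -3.1]
gripper_width: 0.0223
```

```bash
python3 go.py .535 -.246 .1943 -90.6;python3 - <<'E'
from h import *
c=cam('wrist','w14.png');s=cam('scene','s14.png');t=cam('top','t14.png')
a=cv2.resize(c['pixels'][140:270,190:330,::-1],(560,520),interpolation=2)
b=cv2.resize(s['pixels'][110:214,176:224,::-1],(240,520),interpolation=2)
cv2.imwrite('pics/c16.png',cv2.hconcat([a,b]))
E
```

```text
clk 21.70 tx 0.00 ty 0.15 tz 0.05 turn 0.0043 yaw -90.35 tilt [-0.  0.] pos [ 0.5365 -0.246   0.1948] F [-0.52 -0.23 -3.07] T [-0.08   0.34  -0.036] w 0.0223 j [-0.56   0.468  1.348  0.     1.326  1.017]
```

View pics/c16.png

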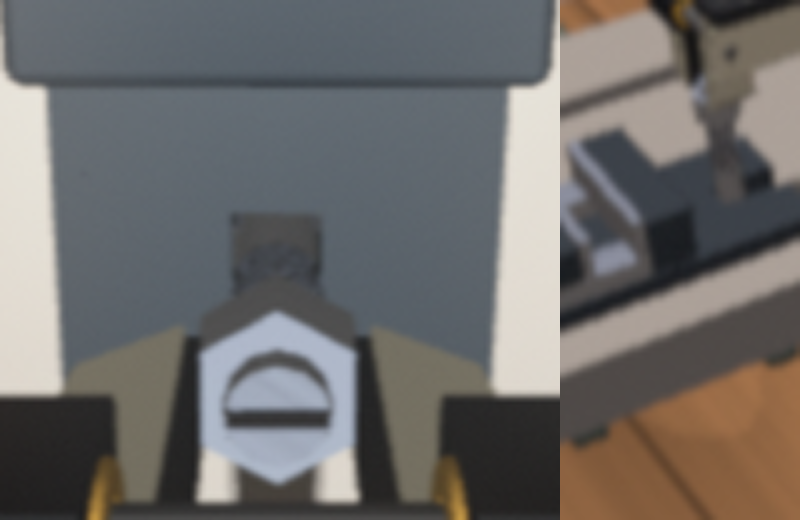

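```bash
python3 - <<'E'
from h import *
np.set_printoptions(precision=4,suppress=True)
for n,pts in (('w14',None),):
    c=dict(np.load(f'pics/{n}.png.npz'))
    G=lambda u,v,z:onz(c,190+(u+.5)/4-.5,140+(v+.5)/4-.5,z)[:2]
    print('notch end',G(277,213,.154),'jaw top edge',G(277,83,.19),'jaw low',G(100,86,.154),'nut',G(278,397,.1948+.0245))
c=dict(np.load('pics/w12.png.npz'))
G=lambda u,v,z:onz(c,180+(u+.5)/3-.5,70+(v+.5)/3-.5,z)[:2]
print('w12 notch end',G(240,200,.154),'jaw',G(240,58,.19))
c=dict(np.load('pics/w13.png.npz'))
G=lambda u,v,z:onz(c,180+(u+.5)/3-.5,70+(v+.5)/3-.5,z)[:2]
print('w13 notch end',G(240,327,.154),'jaw',G(240,219,.19))
E
```

```text
notch end [ 0.5446 -0.246 ] jaw top edge [ 0.5785 -0.2462] jaw low [ 0.5704 -0.2123] nut [ 0.5378 -0.2461]
w12 notch end [ 0.544 -0.246] jaw [ 0.5768 -0.2461]
w13 notch end [ 0.5447 -0.2466] jaw [ 0.5783 -0.2467]
```

Call:
{"name": "drive_tool", "arguments": {"rows": [{"fingers":-1,"tx":0,"ty":-0.05,"tz":0,"turn":0},{"fingers":-1,"tx":0,"ty":-0.05,"tz":0,"turn":0}]}}

```text
clock: 22.1
tool_pos: [0.537, -0.246, 0.1948]
orientation: [0.0, -0.705, 0.709, 0.0]
ft_force: [-0.8, 0.8, -1.7]
gripper_width: 0.0227
```

Call:
{"name": "drive_tool", "arguments": {"rows": [{"fingers":-1,"tx":0,"ty":0,"tz":0,"turn":0}]}}

```text
clock: 22.22
tool_pos: [0.5369, -0.246, 0.1947]
orientation: [0.0, -0.705, 0.709, 0.0]
ft_force: [-0.4, -0.2, -1.6]
gripper_width: 0.0226
```

```bash
python3 go.py .535 -.246 .1943 -90.6
```

```text
clk 22.23 tx 0.01 ty 0.19 tz 0.04 turn 0.0043 yaw -90.35 tilt [-0.      0.0001] pos [ 0.5369 -0.246   0.1947] F [-0.38 -0.2  -1.57] T [-0.062  0.402 -0.007] w 0.0226 j [-0.559  0.468  1.347  0.     1.327  1.018]
```

Call:
{"name": "drive_tool", "arguments": {"rows": [{"fingers":-1,"tx":0,"ty":-0.05,"tz":0,"turn":0},{"fingers":-1,"tx":0,"ty":-0.05,"tz":0,"turn":0}]}}

```text
clock: 22.48
tool_pos: [0.5375, -0.246, 0.1948]
orientation: [0.0, -0.705, 0.709, 0.0]
ft_force: [-2.3, -0.9, -3.0]
gripper_width: 0.0224
```

```bash
python3 go.py .535 -.246 .1943 -90.6;python3 - <<'E'
from h import *
np.set_printoptions(precision=4,suppress=True)
c=cam('wrist','w15.png')
cv2.imwrite('pics/c17.png',cv2.resize(c['pixels'][140:270,190:330,::-1],(560,520),interpolation=2))
E
```

```text
clk 22.48 tx 0.00 ty 0.25 tz 0.05 turn 0.0043 yaw -90.35 tilt [-0.      0.0001] pos [ 0.5375 -0.246   0.1948] F [-2.34 -0.92 -3.02] T [-0.086  0.385  0.016] w 0.0224 j [-0.559  0.469  1.345  0.     1.327  1.018]
```

View pics/c17.png

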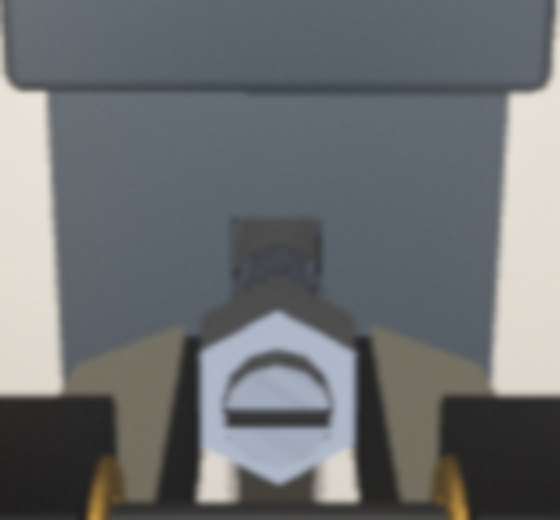

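Call:
{"name": "drive_tool", "arguments": {"rows": [{"fingers":-1,"tx":0,"ty":0,"tz":0.1,"turn":0},{"fingers":-1,"tx":0,"ty":0,"tz":0.18,"turn":0},{"fingers":-1,"tx":0,"ty":0,"tz":0.21,"turn":0}]}}

```text
clock: 22.9
tool_pos: [0.5376, -0.2461, 0.193]
orientation: [0.0, -0.705, 0.709, -0.0]
ft_force: [-1.7, 0.4, 1.5]
gripper_width: 0.0224
```

```bash
python3 go.py .535 -.246 .1928 -90.6
```

```text
clk 22.90 tx -0.00 ty 0.26 tz 0.02 turn 0.0043 yaw -90.36 tilt [ 0.0005 -0.0002] pos [ 0.5376 -0.2461  0.193 ] F [-1.71  0.44  1.48] T [ 0.022  0.553 -0.066] w 0.0224 j [-0.559  0.47   1.348  0.     1.322  1.018]
```

Call:
{"name": "drive_tool", "arguments": {"rows": [{"fingers":-1,"tx":0,"ty":-0.03,"tz":0,"turn":0},{"fingers":-1,"tx":0,"ty":-0.03,"tz":0,"turn":0}]}}

```text
clock: 23.15
tool_pos: [0.5378, -0.2461, 0.193]
orientation: [0.0, -0.705, 0.709, -0.0]
ft_force: [-3.0, -0.0, 2.0]
gripper_width: 0.0227
```

```bash
python3 go.py .535 -.246 .1928 -90.6
```

```text
clk 23.15 tx -0.00 ty 0.28 tz 0.02 turn 0.0043 yaw -90.36 tilt [ 0.0003 -0.0002] pos [ 0.5378 -0.2461  0.193 ] F [-3.   -0.    1.96] T [ 0.043  0.675 -0.021] w 0.0227 j [-0.559  0.471  1.347 -0.     1.323  1.018]
```

Light contact (3 N) against the notch end, head on the floor. Let go.

Call:
{"name": "drive_tool", "arguments": {"rows": [{"fingers":0.0,"tx":0,"ty":0,"tz":0,"turn":0},{"fingers":0.0,"tx":0,"ty":0,"tz":0,"turn":0},{"fingers":0.0,"tx":0,"ty":0,"tz":0,"turn":0},{"fingers":0.0,"tx":0,"ty":0,"tz":0,"turn":0}]}}

```text
clock: 23.65
tool_pos: [0.5379, -0.246, 0.1926]
orientation: [0.0, -0.705, 0.709, -0.0]
ft_force: [0.2, -0.5, 0.1]
gripper_width: 0.046
```

```bash
python3 go.py .535 -.246 .1928 -90.6;python3 - <<'E'
from h import *
c=cam('wrist','w16.png')
cv2.imwrite('pics/c18.png',cv2.resize(c['pixels'][140:270,190:330,::-1],(560,520),interpolation=2))
E
```

```text
clk 23.65 tx 0.00 ty 0.29 tz -0.02 turn 0.0043 yaw -90.36 tilt [0.0001 0.0001] pos [ 0.5379 -0.246   0.1926] F [ 0.25 -0.55  0.12] T [-0.028  0.149 -0.006] w 0.0460 j [-0.559  0.472  1.348  0.     1.322  1.018]
```

View pics/c18.png

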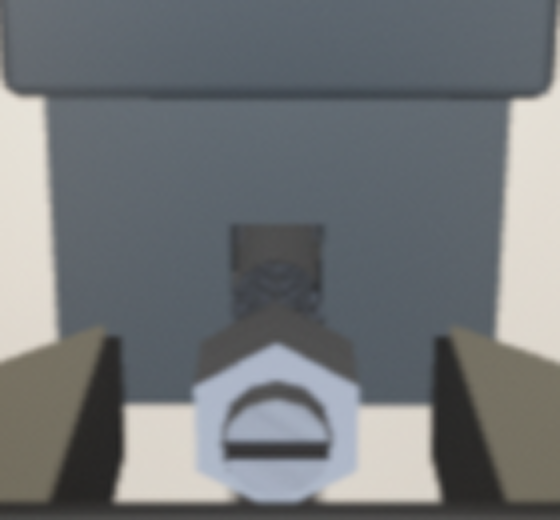

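The nut shifted back by about 7 px (row 397→425 in the crop) on release. Rise straight up and look.

Call:
{"name": "drive_tool", "arguments": {"rows": [{"fingers":0.0,"tx":0,"ty":0,"tz":-1.5,"turn":0},{"fingers":0.0,"tx":0,"ty":0,"tz":-4,"turn":0},{"fingers":0.0,"tx":0,"ty":1,"tz":-7,"turn":0},{"fingers":0.0,"tx":0,"ty":4,"tz":-8,"turn":0},{"fingers":0.0,"tx":0,"ty":7,"tz":-8,"turn":0}]}}

```text
clock: 24.32
tool_pos: [0.4677, -0.2459, 0.2748]
orientation: [0.0, -0.705, 0.709, -0.002]
ft_force: [0.4, -1.1, -0.6]
gripper_width: 0.0462
```

Call:
{"name": "drive_tool", "arguments": {"rows": [{"fingers":0.0,"tx":0,"ty":0,"tz":0,"turn":0},{"fingers":0.0,"tx":0,"ty":0,"tz":0,"turn":0}]}}

```text
clock: 24.58
tool_pos: [0.4684, -0.2458, 0.2735]
orientation: [0.0, -0.705, 0.709, -0.001]
ft_force: [0.5, 0.8, 0.7]
gripper_width: 0.0462
```

```bash
python3 go.py .535 -.246 .1928 -90.6;python3 - <<'E'
from h import *
c=cam('wrist','w17.png');s=cam('scene','s17.png');t=cam('top','t17.png')
a=cv2.resize(c['pixels'][20:240,160:360,::-1],(500,550),interpolation=2)
b=cv2.resize(s['pixels'][110:220,170:230,::-1],(300,550),interpolation=2)
cv2.imwrite('pics/c19.png',cv2.hconcat([a,b]))
E
```

```text
clk 24.57 tx -0.02 ty -6.65 tz 8.08 turn 0.0041 yaw -90.36 tilt [ 0.0015 -0.0007] pos [ 0.4684 -0.2458  0.2735] F [0.54 0.78 0.74] T [-0.005  0.12   0.025] w 0.0462 j [-0.628  0.303  1.383  0.     1.454  0.949]
```

View pics/c19.png

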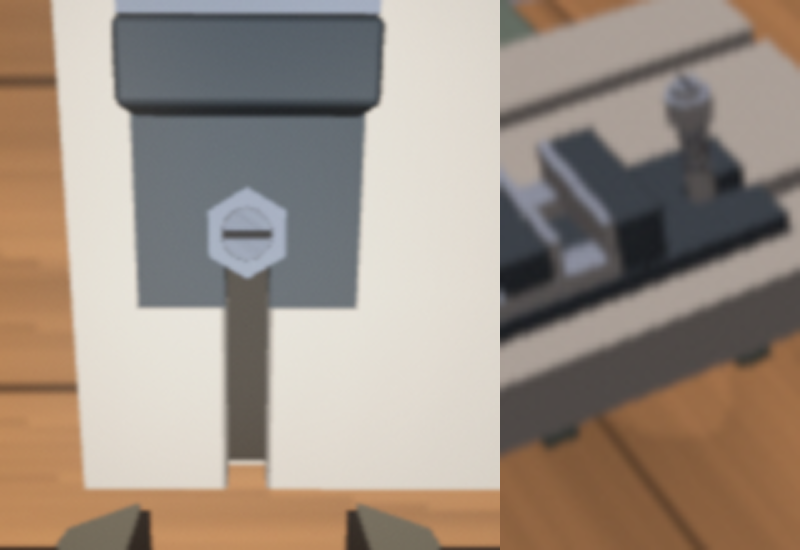

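```bash
python3 - <<'E'
from h import *
np.set_printoptions(precision=4,suppress=True)
c=dict(np.load('pics/w17.png.npz'));s=dict(np.load('pics/s17.png.npz'))
G=lambda u,v,z:onz(c,160+(u+.5)/2.5-.5,20+(v+.5)/2.5-.5,z)[:2]
print('nut top',G(247,232,.220),'end',G(247,233,.226),'toe',G(138,307,.154),G(357,307,.154),'jaw',G(247,104,.19),'jaw low',G(247,114,.154))
S=lambda u,v,z:onz(s,170+(u-500+.5)/5-.5,110+(v+.5)/5-.5,z)[:2]
print('scene nut',S(688,101,.220),'end',S(687,90,.226),'shank at toe',S(701,188,.154))
a=s['pixels'][110:220,170:230,::-1]
cv2.imwrite('pics/c20.png',cv2.resize(a[10:50,25:60],(700,800)[:2] if 0 else (525,600),interpolation=2))
for z,(u,v) in ((.22,(688,101)),): pass
Pc=cloud(c);b=Pc[100:125,250:268];m=(b[...,2]>.2);print('depth pts',b[m].mean(0))
Ps=cloud(s);m=(Ps[...,2]>.21)&(Ps[...,2]<.235);m[:, :195]=0;m[:,220:]=0;m[:115]=0;m[140:]=0;print('scene depth',Ps[m].mean(0),m.sum())
E
```

```text
nut top [ 0.5377 -0.246 ] end [ 0.5377 -0.246 ] toe [ 0.505  -0.2013] [ 0.5044 -0.2906] jaw [ 0.5774 -0.2462] jaw low [ 0.5777 -0.2462]
scene nut [ 0.5381 -0.2403] end [ 0.5374 -0.2415] shank at toe [ 0.5322 -0.2508]
depth pts [ 0.5382 -0.246   0.223 ]
scene depth [ 0.5384 -0.2409  0.2206] 75
```

View pics/c20.png

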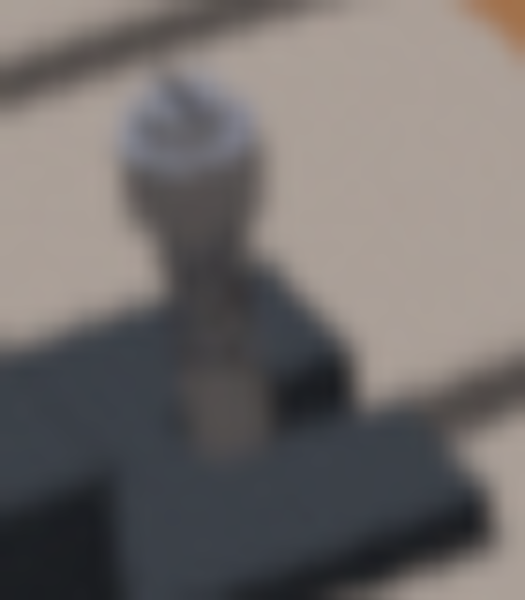

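The nut stands at (0.5377, −0.246), within 1 mm of its place before release. The vise toe is still at x≈0.505 and the nut's flats are square to the slot. One last before/after comparison of the other things, then hand in.

```bash
python3 - <<'E'
from h import *
a=cv2.imread('pics/s17.png').astype(int);b=cv2.imread('pics/scene0.png').astype(int)
m=(abs(a-b).max(2)>40).astype(np.uint8)
k,l,st,ce=cv2.connectedComponentsWithStats(m)
print([s.tolist() for s in st[1:] if s[4]>8])
a=cv2.imread('pics/s14.png');
c=cam('scene','s18.png');d=abs(c['pixels'][110:145,195:220,::-1].astype(int)-cv2.imread('pics/s17.png')[110:145,195:220]).max();print('bolt still, max diff',d)
print(manip.sign_off())
E
```

```text
[[202, 0, 35, 12, 368], [414, 0, 46, 82, 3152], [203, 10, 43, 30, 748], [474, 30, 38, 81, 1434], [194, 41, 63, 50, 978], [220, 47, 4, 5, 14], [228, 70, 29, 19, 217], [393, 82, 5, 6, 16], [442, 82, 23, 27, 287], [456, 85, 39, 40, 636], [395, 89, 14, 17, 117], [472, 91, 3, 6, 13], [229, 93, 7, 7, 31], [414, 95, 29, 5, 57], [378, 101, 13, 28, 247], [416, 111, 2, 7, 11], [390, 121, 7, 10, 34], [203, 125, 10, 14, 98], [410, 126, 47, 20, 314], [416, 131, 13, 7, 38], [452, 134, 11, 7, 49], [416, 139, 54, 42, 1560], [208, 146, 5, 4, 12], [285, 228, 12, 37, 280]]
bolt still, max diff 67
the job is handed in; nothing more can be done
None
```

The bolt is fitted and the job is handed in at about 24.7 s; no verdict was reported.

- **Pick-up:** The first lift slipped, because the fingers had only just closed, and the bolt stayed in its pocket. A longer squeeze and a slower lift worked.
- **Slot and tug:** I lowered the bolt freely into the left T-slot until I felt the floor, raised it about 1 mm and turned it a quarter turn clockwise without resistance. It caught on the tug about 4 mm above the floor, at about 15 N beyond the bolt's weight.
- **Slide and release:** I slid it into the notch until I felt a contact of 2–3 N, set the head on the floor and let go.

**Last checks:**
- **Bolt position:** The wrist view shows the bolt standing in the notch with its nut square to the slot. Its axis is at x≈0.538, against an estimated seat at 0.536–0.537, so it is within about 1 mm of camera error. A gap of a few tenths of a millimetre from the notch end cannot be ruled out.
- **Vise and other things:** The vise's toe edge measured the same to within 1 mm. A before/after comparison of the scene view showed changes only at the robot, the bolt and its emptied pocket.
- **Unclear check:** A strict pixel comparison of the bolt in two consecutive pictures gave a largest difference of 67 grey levels. I handed in without looking into it, so I don't know whether it is edge noise or slight movement.

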